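# Stow the short and long markers in the sprung rack

### The arm

A 6-joint arm with a two-finger parallel gripper is mounted at the origin on the work surface. World frame = base frame: x ahead of the robot, y to its left, z up, the work surface at z = 0. Lengths are in m, angles in degrees, forces in N, time in s.
With the tool pointing down it reaches from about 0.35 to 0.875 m from the base axis. Payload 4.2 kg.
Tool frame: the origin (TCP) lies at the very end of the fingers, on their centre line; the grasp point (between the pads) lies r.pinch_z behind it (r.pinch_z is the distance from the TCP to the grasp point, in m); y points along the fingers, z is the direction in which the jaws open and shut, and the axes are right-handed (so a half turn about y gives the same grasp; the last joint's range is limited). The gripper opens to 87 mm and grips with 3 to 60 N. Pads are 19 mm wide; open, the fingers measure 117 mm over their backs; the gripper's body (75 mm by 190 mm) begins 51 mm behind the grasp point.
Start: joints at [-54.97, 22.042, 0.453, 0, -68.411, -14.817], TCP at [0.216, -0.586, 0.19] pointing down, gripper open.
Joint ranges: [-179.83, 179.83], [-69.29, 118.12], [-61.27, 80.66], [-181.25, 117.63], [-171.15, -9.14], [-177.46, 177.46]. Speed limits (degrees/s): [159.86, 159.86, 180, 180, 180, 180].

### API

Orientations are given as a 3x3 rotation matrix whose columns are the frame's x, y, z axes.
In Python, from station import sense, capture, camera_params, r gives the robot as it stands.
- The arm moves only by the tool move_arm, never from a script. Its argument "increments" is text: rows parted by semicolons, each of 7 numbers parted by spaces: the closure, from -1 (fully open) to 1 (shut), so that 0 is half open, then the shift along the tool's x, y, z in m, then the turn, a rotation vector about the tool's x, y, z in rad. In form: hand x y z wx wy wz; .... A call has 1 to 8 rows; each row is the pose to reach, as a shift and turn from the pose commanded when the call began, along the tool's axes at that moment; what a row does not reach only later rows make up. A row lasts 1/10 s, in which the tool goes at most 50 mm and 8.59 degrees, less where a joint would pass 70% of its speed; a pose out of reach is approached as far as the arm can. A call with a gripper value outside its range is refused whole. The fingers move at their own pace and stop on an object; the grip force is fixed at half the most. Time passes only in rows, so rows that repeat a pose let the fingers close. It gives the time, the measured TCP pose, the force and the opening at its end, in the units of the state.
- sense(): the state, without advancing time (a new reading comes with each control period).
- capture(name): name is "side" or "top"; returns (picture, depth): 400x640x3 uint8, red, green, blue; 400x640 float32, m along the optical axis (not along the pixel's ray), 0 where there is no reading.
- camera_params(name): a dict with "fx", "fy", "cx", "cy" (pixels), "distortion" ([k1, k2, p1, p2, k3] as OpenCV has them; the pictures are not rectified), "xyz" and "orientation" of the camera in the world. Camera axes: x right, y down, z forward; pixel columns grow to the right and rows downward; lengths in m; the calibration is good to about 2 mm. A picture is of the moment at which its call begins. camera_params takes no time and is no camera call.
- r.finish_job(): hands the job in, once; it reports no verdict.
The state is a dict: "time_s": time; "joints": joint angles; "joint_velocities": joint speeds; "effort": joint torques, N m; "tcp_pos": TCP position; "ee_rot": TCP orientation; "wrist_force": force on the tool from outside, world axes, zero at the start; "moment": the same for the moment, N m; "gripper_width": opening from 0.0 (shut) to 1.0 (fully open).
Only numpy, scipy, OpenCV 4.12 (cv2) and the standard library are available. Lean on these libraries where they do the work, as an engineer would, in place of code of your own. Each camera call takes 0.05 s, during which the arm holds its last target.

### The job

Sort the look-alike markers back into the orange rack: put the short loose marker in the short empty row and the long one in the long empty row, each slipped under the clear hood, pushed back against the yellow spring pad and pressed down behind the blue sill so that it lies flat and the spring clamps it. Do not move the spare medium marker on the mat or the marker that is already in the rack, and leave the glue bottle standing.

Things in the scene. Friction and masses are not known exactly. Their poses are not given: they have to be found in the camera images.
- marker_short_centre (a point): The SHORT loose square-barrelled double-ended marker, white with red end caps and thin black bands, 20 x 20 mm in section and 110 mm long, 45 g nominal (mass and friction vary); both ends are alike. Point at its centre, half-way up; x axis along its length. Starts lying on the green mat. Goes into row_short.
- marker_long_centre (a point): The LONG loose square-barrelled double-ended marker, white with red end caps and thin black bands, 20 x 20 mm in section and 150 mm long, 45 g nominal (mass and friction vary); both ends are alike. Point at its centre, half-way up; x axis along its length. Starts lying on the green mat. Goes into row_long.
- marker_mid_centre (a point): The spare: a loose medium square-barrelled double-ended marker, white with red end caps and thin black bands, 20 x 20 mm in section and 130 mm long, 45 g nominal (mass and friction vary); both ends are alike. Point at its centre, half-way up; x axis along its length. Starts on the green mat and stays where it lies.
- marker_stowed_centre (a point): A second medium square-barrelled double-ended marker, white with red end caps and thin black bands, 20 x 20 mm in section and 130 mm long, 45 g nominal (mass and friction vary); both ends are alike. Point at its centre, half-way up; x axis along its length. Already clamped home in row_mid; it shows how a stowed marker sits.
- row_short: Short row of the rack: fixed grey tray, 46 mm wide, for a 110 mm marker. Origin: underside, on the centre line, at the blue sill's inner face; x along the row away from the robot, z up. Floor at z = 6 mm. Blue sill at the near end: x -40 to 0, flat top at z = 14 mm, open at sides and rear. White side walls x 15 to 90 mm, 27 mm apart, flared tops at z = 20 mm. Stowed marker: centre at x 55, y 0, z 16 mm, flat
- hood_short (a point): Far end of row_short: clear, whitish fixed hood, 60 mm long (along x), 46 wide. Point: middle of its near edge on its underside, 90 mm from the row's origin along x and 30 mm above it, only 24 mm above the floor, so a marker held level at sill height hits the hood: its far end must go in low. Under the hood, 14 mm beyond this point, is the face of a yellow spring pad 24 wide, 20 high
- pad_short (a joint): how far row_short's spring pad is pushed in (along +x), m: 0 at rest, when its face is 6 mm less than the marker's length from the sill; 0.006 with the marker clamped; 0.016 at its end. Takes 2.4 N to start, 4.2 N at 6 mm, 7.2 N at 16 mm. Springs back when let go, clamping the marker against the sill
- row_mid: Medium (filled) row of the rack: fixed grey tray, 46 mm wide, for a 130 mm marker. Origin: underside, on the centre line, at the blue sill's inner face; x along the row away from the robot, z up. Floor at z = 6 mm. Blue sill at the near end: x -40 to 0, flat top at z = 14 mm, open at sides and rear. White side walls x 15 to 110 mm, 27 mm apart, flared tops at z = 20 mm. Stowed marker: centre at x 65, y 0, z 16 mm, flat
- row_long: Long row of the rack: fixed grey tray, 46 mm wide, for a 150 mm marker. Origin: underside, on the centre line, at the blue sill's inner face; x along the row away from the robot, z up. Floor at z = 6 mm. Blue sill at the near end: x -40 to 0, flat top at z = 14 mm, open at sides and rear. White side walls x 15 to 130 mm, 27 mm apart, flared tops at z = 20 mm. Stowed marker: centre at x 75, y 0, z 16 mm, flat
- hood_long (a point): Far end of row_long: clear, whitish fixed hood, 60 mm long (along x), 46 wide. Point: middle of its near edge on its underside, 130 mm from the row's origin along x and 30 mm above it, only 24 mm above the floor, so a marker held level at sill height hits the hood: its far end must go in low. Under the hood, 14 mm beyond this point, is the face of a yellow spring pad 24 wide, 20 high
- pad_long (a joint): how far row_long's spring pad is pushed in (along +x), m: 0 at rest, when its face is 6 mm less than the marker's length from the sill; 0.006 with the marker clamped; 0.016 at its end. Takes 2.4 N to start, 4.2 N at 6 mm, 7.2 N at 16 mm. Springs back when let go, clamping the marker against the sill
- rack: fixed orange board 300 x 215 x 4 mm under the three rows (64 mm apart, order varies); origin: centre of underside, x along the rows. Loading: far end on the row's floor, near end on the sill; push the near end against the spring past the sill, and with the spring held back press that end down (friction of the pusher on the end face carries it). No grasp needed.
- mat: fixed green cutting mat 270 x 250 x 3 mm, origin at the centre of its underside; the three loose markers lie on it about 88 mm apart, roughly along x, order varies
- glue: loose white glue bottle, 42 mm across, 90 mm tall, standing between the rack and the mat; origin at the centre of its base. Leave it standing.

How it is judged (in metres and radians):
At the end, for the whole second after the job is handed in: Short marker in row_short and long one in row_long, at rest: within 4 mm along and 6 mm across, centre at most 2.5 mm high, in line within 0.05 rad, pads pushed in 3 to 9 mm. Spare moved under 30 mm, stowed marker under 6 mm; glue bottle upright (0.3 rad) (x of marker_short_centre in the frame of row_short between 0.051 and 0.059 m and y of marker_short_centre in the frame of row_short between -0.006 and 0.006 m and z of marker_short_centre in the frame of row_short between 0.012 and 0.0185 m and angle between the x axis of marker_short_centre and the x axis of row_short, either way round below 0.05 rad and value of joint pad_short between 0.003 and 0.009 m and x of marker_long_centre in the frame of row_long between 0.071 and 0.079 m and y of marker_long_centre in the frame of row_long between -0.006 and 0.006 m and z of marker_long_centre in the frame of row_long between 0.012 and 0.0185 m and angle between the x axis of marker_long_centre and the x axis of row_long, either way round below 0.05 rad and value of joint pad_long between 0.003 and 0.009 m and distance of marker_mid_centre from where it was at the start of the episode below 0.03 m and distance of marker_stowed_centre from where it was at the start of the episode below 0.006 m and angle between glue's own z axis and vertical below 0.3 rad and linear speed of each of marker_short, marker_long below 0.02 m/s); the robot touches nothing.
It fails at once if the glue bottle was knocked over (angle between glue's own z axis and vertical above 0.6 rad).
It fails at once if the marker already in the rack was pulled out (distance of marker_stowed_centre from where it was at the start of the episode above 0.03 m).
It also fails if it takes over 67 s, if anything falls off the work surface, if the arm or the gripper's body presses on something with over 40 N, if the wrist force passes 120 N, or if a joint passes its speed limit or range.

## Working session

There is one attempt and no reset: what is moved stays moved. The work goes in short steps, Python scripts to look and compute and a tool call to move; the robot and the scene stay as the last step left them, time stands still between calls to the robot, and variables do not carry over. Pictures are saved under pics/ and viewed, and the job is handed in when it is done.

Besides the shell and the picture viewer there is one more tool, called after "Call:" by a JSON object that holds its "op" and its "data", one argument or row to a line. move_arm: Moves the arm, as the interface text tells. Its arguments: {"type":"object","properties":{"increments":{"type":"string"}},"required":["increments"]}

```bash
ls; mkdir -p pics
python3 - <<'E'
from station import sense,capture,camera_params,r
import cv2,numpy as np
np.set_printoptions(precision=4,suppress=True)
print(r.pinch_z)
s=sense();print(s)
for n in("side","top"):
    im,d=capture(n);cv2.imwrite(f"pics/{n}0.png",im[:,:,::-1]);np.savez(f"{n}0.npz",im=im,d=d);print(n,camera_params(n))
E
```

```text
pics
0.0187
{'time_s': 0.0, 'joints': array([-54.9687,  22.0894,   0.3784,  -0.0299, -68.4103, -14.817 ]), 'joint_velocities': array([ 0.0562, -0.0451, -0.0051, -0.0314,  0.0506,  0.0246]), 'effort': array([ -0.0001, -39.0664,  18.7404,   4.2198,   0.011 ,  -0.0002]), 'tcp_pos': array([ 0.2157, -0.5859,  0.1891]), 'ee_rot': array([[ 0.9385, -0.0008, -0.3454],
       [ 0.3454,  0.002 ,  0.9385],
       [-0.0001, -1.    ,  0.0022]]), 'wrist_force': array([-0.3599, -0.1549, -0.3792]), 'moment': array([-0.0439, -0.0461,  0.0226]), 'gripper_width': 1.0019220829156057}
side {'fx': 512.2587159121613, 'fy': 512.2587159121613, 'cx': 317.4743079319866, 'cy': 201.0616479602866, 'distortion': array([-0.1678,  0.    ,  0.    ,  0.    ,  0.    ]), 'xyz': array([0.3068, 0.9579, 0.9108]), 'orientation': array([[-0.9583, -0.1821,  0.2202],
       [-0.2855,  0.6413, -0.7122],
       [-0.0115, -0.7454, -0.6665]])}
top {'fx': 445.0390775647208, 'fy': 445.0390775647208, 'cx': 316.20157132452596, 'cy': 190.5174365563466, 'distortion': array([0.0085, 0.    , 0.    , 0.    , 0.    ]), 'xyz': array([0.4769, 0.075 , 0.9029]), 'orientation': array([[ 0.0219, -0.9883,  0.1507],
       [-0.9998, -0.0214,  0.0047],
       [-0.0014, -0.1508, -0.9886]])}
```

View pics/top0.png

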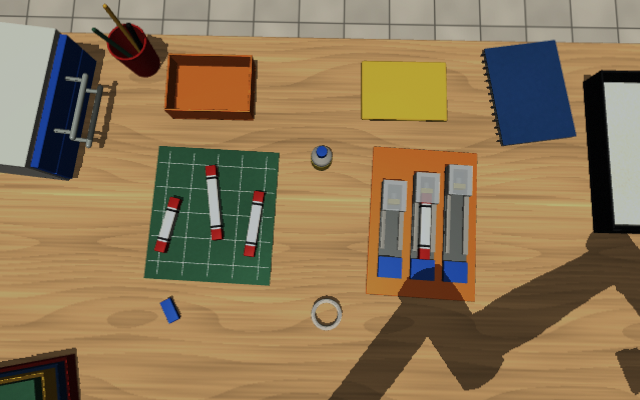

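View pics/side0.png

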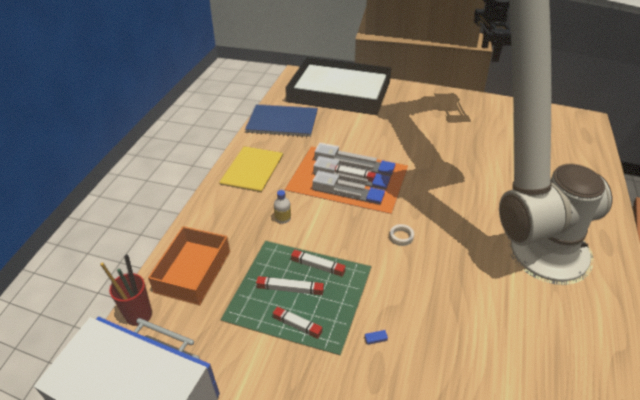

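```bash
cat > h.py <<'E'
import numpy as np,cv2
from station import sense,capture,camera_params,r
np.set_printoptions(precision=4,suppress=True)
def ray(n,uv):
    c=camera_params(n);K=np.array([[c['fx'],0,c['cx']],[0,c['fy'],c['cy']],[0,0,1]])
    p=cv2.undistortPoints(np.array(uv,float).reshape(-1,1,2),K,c['distortion'])[:,0]
    d=np.c_[p,np.ones(len(p))]@np.array(c['orientation']).T
    return np.array(c['xyz']),d
def plane(n,uv,z):
    o,d=ray(n,uv);return o+d*((z-o[2])/d[:,2])[:,None]
def proj(n,P):
    c=camera_params(n);K=np.array([[c['fx'],0,c['cx']],[0,c['fy'],c['cy']],[0,0,1]])
    R=np.array(c['orientation']).T
    return cv2.projectPoints(np.array(P,float).reshape(-1,1,3),cv2.Rodrigues(R)[0],-R@c['xyz'],K,c['distortion'])[0][:,0]
def world(n,d,uv):
    o,dd=ray(n,uv);z=np.array([d[int(round(v)),int(round(u))] for u,v in uv]);return o+dd*z[:,None]
def blobs(mask,amin=20,close=0):
    m=mask.astype(np.uint8)*255
    if close:m=cv2.morphologyEx(m,cv2.MORPH_CLOSE,np.ones((close,close)))
    cs,_=cv2.findContours(m,cv2.RETR_EXTERNAL,cv2.CHAIN_APPROX_NONE)
    return [c for c in cs if cv2.contourArea(c)>=amin]
E
cat > m0.py <<'E'
from h import *
for n in("top","side"):
    f=np.load(n+"0.npz");im=f['im'];d=f['d'];hsv=cv2.cvtColor(im,cv2.COLOR_RGB2HSV);H,S,V=[hsv[:,:,i].astype(int) for i in range(3)]
    print(n)
    red=((H<6)|(H>172))&(S>150)&(V>60)
    for c in blobs(red,15):
        m=c[:,0].mean(0)
        M=cv2.moments(c);m=[M['m10']/M['m00'],M['m01']/M['m00']]
        print('red',np.array(m),M['m00'],plane(n,[m],0.023)[0],world(n,d,[m])[0])
    blue=(H>105)&(H<125)&(S>150)&(V>40)
    for c in blobs(blue,60):
        M=cv2.moments(c);m=[M['m10']/M['m00'],M['m01']/M['m00']]
        b=cv2.boxPoints(cv2.minAreaRect(c))
        print('blue',np.array(m),M['m00'],plane(n,[m],0.018)[0],world(n,d,[m])[0]);print(plane(n,b,.018))
    org=(H>=6)&(H<16)&(S>190)
    for c in blobs(org,1500,9):
        b=cv2.boxPoints(cv2.minAreaRect(c));print('orange',b,'\n',plane(n,b,.004))
    g=(H>60)&(H<95)&(S>80)
    for c in blobs(g,1500,15):
        b=cv2.boxPoints(cv2.minAreaRect(c));print('green',b,'\n',plane(n,b,.003))
E
python3 m0.py
python3 - <<'E'
import cv2
a=cv2.imread('pics/top0.png')[140:310,350:500];cv2.imwrite('pics/rack_z.png',cv2.resize(a,None,fx=3.4,fy=3.4,interpolation=cv2.INTER_CUBIC))
E
```

```text
top
red [424.0968 253.6595] 93.0 [ 0.4907 -0.1345  0.023 ] [ 0.4906 -0.1327  0.0308]
red [249.0136 250.8109] 85.5 [0.4887 0.2082 0.023 ] [0.4887 0.208  0.0242]
red [160.0572 246.2682] 84.5 [0.4938 0.3829 0.023 ] [0.4938 0.3834 0.0217]
red [216.1897 234.0345] 87.0 [0.5201 0.2743 0.023 ] [0.5199 0.2737 0.0254]
red [173.358  202.1523] 81.0 [0.5814 0.363  0.023 ] [0.5817 0.3638 0.0207]
red [258.     195.8333] 81.0 [0.5978 0.1951 0.023 ] [0.5975 0.1949 0.0248]
red [210.5699 169.7398] 77.5 [0.6487 0.2928 0.023 ] [0.6483 0.2923 0.0251]
red [130.393  48.345] 114.5 [0.9043 0.4756 0.023 ] [0.8996 0.4712 0.0326]
blue [169.5305 310.0108] 215.5 [0.3724 0.3571 0.018 ] [0.372  0.3583 0.0143]
[[0.3865 0.377  0.018 ]
 [0.3957 0.3582 0.018 ]
 [0.3585 0.3374 0.018 ]
 [0.3493 0.3561 0.018 ]]
blue [454.6872 271.2859] 439.0 [ 0.458  -0.1949  0.018 ] [ 0.4581 -0.1944  0.0196]
[[ 0.4774 -0.1725  0.018 ]
 [ 0.4784 -0.2175  0.018 ]
 [ 0.438  -0.2163  0.018 ]
 [ 0.437  -0.1716  0.018 ]]
blue [421.6412 269.0874] 438.5 [ 0.4608 -0.1304  0.018 ] [ 0.4608 -0.13    0.0198]
[[ 0.4798 -0.1079  0.018 ]
 [ 0.4808 -0.15
[... 1688 characters left out ...]
] 42.5 [0.5807 0.3673 0.023 ] [0.5818 0.365  0.0194]
red [318.4982 286.3978] 46.5 [0.5175 0.2786 0.023 ] [0.5182 0.2764 0.0201]
red [260.5439 280.193 ] 38.0 [0.6468 0.2979 0.023 ] [0.6471 0.2972 0.0221]
red [130.8822 294.165 ] 49.5 [0.9112 0.4209 0.023 ] [0.8609 0.4655 0.0968]
red [339.6667 267.6314] 42.5 [0.4867 0.2131 0.023 ] [0.4868 0.2126 0.0223]
red [295.4372 253.6284] 30.5 [0.5971 0.2    0.023 ] [0.5967 0.2009 0.024 ]
red [370.9118 174.5784] 17.0 [ 0.4895 -0.1363  0.023 ] [ 0.488  -0.1275  0.0301]
blue [58.3657 86.2185] 22373.5 [ 1.7451 -0.3576  0.018 ] [ 2.022  -0.6107 -0.1538]
[[ 2.9555 -1.2126  0.018 ]
 [ 1.6888 -1.2762  0.018 ]
 [ 0.8404  0.2978  0.018 ]
 [ 1.2993  0.4434  0.018 ]]
```

View pics/rack_z.png

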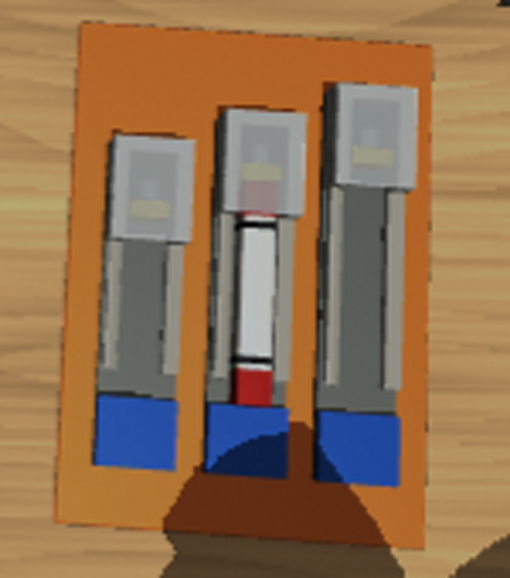

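```bash
cat >> h.py <<'E'
def Rt(yaw,pitch=0):
    # yaw deg; pitch deg: nose (far end) down positive
    c,s=np.cos(np.radians(yaw)),np.sin(np.radians(yaw))
    R=np.array([[c,0,-s],[s,0,c],[0,-1,0]],float)
    # rotate about tool z: x axis toward tool y (down)
    return R@cv2.Rodrigues(np.array([0,0,np.radians(pitch)]))[0]
def goto(p,R):
    s=sense();R0=np.array(s['ee_rot']);p0=np.array(s['tcp_pos'])
    print('from',p0,'F',np.array(s['wrist_force']),'grip',round(float(s['gripper_width']),3),'t',s['time_s'])
    print('shift',R0.T@(np.array(p)-p0),'turn',cv2.Rodrigues(R0.T@R)[0].ravel())
E
python3 - <<'E'
from h import *
z=np.array([[82,24],[432,45],[56,521],[424,548]])/3.4+[350,140]
W=plane('top',z,.004);print(W)
for a,b in((0,2),(1,3)):
    v=W[a]-W[b];print('len',np.linalg.norm(v),'yaw',np.degrees(np.arctan2(v[1],v[0])))
for a,b in((0,1),(2,3)):
    v=W[a]-W[b];print('w',np.linalg.norm(v),'yaw',np.degrees(np.arctan2(-v[0],v[1])))
# markers, both cams
for nm,t,s in(('short',[(160.06,246.27),(173.36,202.15)],[(315.52,328.82),(277.89,311.44)]),('long',[(216.19,234.03),(210.57,169.74)],[(318.5,286.4),(260.54,280.19)])):
    for n,uv in(('top',t),('side',s)):
        p=plane(n,uv,.023 if n=='top' else .019);v=p[1]-p[0];print(nm,n,p.mean(0),np.linalg.norm(v),np.degrees(np.arctan2(v[1],v[0])))
sh=[0.4938,.3829,0]
for yaw,c,L in((-12.8,[.5374,.374],.11),(8.2,[.5840,.2842],.15)):
    near=np.array(c)-np.array([np.cos(np.radians(yaw)),np.sin(np.radians(yaw))])*(L/2-.002)
    print('grasp',near,yaw)
goto([.45,-.1,.19],Rt(-12.8))
E
```

```text
[[ 0.7076 -0.0388  0.004 ]
 [ 0.699  -0.2513  0.004 ]
 [ 0.4112 -0.0243  0.004 ]
 [ 0.4008 -0.2368  0.004 ]]
len 0.2968059000468253 yaw -2.7887478180147602
len 0.29855223505461254 yaw -2.771471374280703
w 0.21268363342988097 yaw -2.3227497157838433
w 0.21276662241166353 yaw -2.7932023279903158
short top [0.5376 0.373  0.023 ] 0.08985336253596365 -12.784517475669151
short side [0.5373 0.3745 0.019 ] 0.09145920250967671 -12.412217106565327
long top [0.5844 0.2835 0.023 ] 0.13000475288366692 8.18847707784833
long side [0.5834 0.2852 0.019 ] 0.13126083199302221 8.509330158652777
grasp [0.4857 0.3857] -12.8
grasp [0.5117 0.2738] 8.2
from [ 0.2158 -0.586   0.1892] F [-0.7294  0.983   0.3161] grip 1.005 t 0.1
shift [ 0.3876 -0.0001  0.3752] turn [-0.0018  0.576  -0.0006]
```

Call:
{"op": "move_arm", "data": {
  "increments": "-0.4 0.388 0 0.375 0 0.576 0;-0.4 0.388 0 0.375 0 0.576 0;-0.4 0.388 0 0.375 0 0.576 0;-0.4 0.388 0 0.375 0 0.576 0;-0.4 0.388 0 0.375 0 0.576 0;-0.4 0.388 0 0.375 0 0.576 0;-0.4 0.388 0 0.375 0 0.576 0;-0.4 0.388 0 0.375 0 0.576 0"
}}

```text
time_s: 0.9
tcp_pos: [0.3843, -0.2368, 0.1901]
ee_rot: [[0.975, -0.0, 0.222], [-0.222, 0.0, 0.975], [-0.0, -1.0, 0.0]]
wrist_force: [0.9, 0.0, 0.4]
gripper_width: 0.702
```

```bash
python3 -c "
from h import *
goto([.4857,.3857,.12],Rt(-12.6))"
```

```text
from [ 0.3843 -0.2368  0.1901] F [0.8787 0.035  0.3546] grip 0.702 t 0.9
shift [-0.039   0.0702  0.6295] turn [-0.0001 -0.0035 -0.0001]
```

Call:
{"op": "move_arm", "data": {
  "increments": "-0.4 -0.039 0.07 0.63 0 -0.0035 0;-0.4 -0.039 0.07 0.63 0 -0.0035 0;-0.4 -0.039 0.07 0.63 0 -0.0035 0;-0.4 -0.039 0.07 0.63 0 -0.0035 0;-0.4 -0.039 0.07 0.63 0 -0.0035 0;-0.4 -0.039 0.07 0.63 0 -0.0035 0;-0.4 -0.039 0.07 0.63 0 -0.0035 0;-0.4 -0.039 0.07 0.63 0 -0.0035 0"
}}

```text
time_s: 1.7
tcp_pos: [0.4475, 0.1556, 0.1459]
ee_rot: [[0.976, -0.0, 0.217], [-0.217, -0.0, 0.976], [-0.0, -1.0, -0.0]]
wrist_force: [1.7, -0.6, 0.4]
gripper_width: 0.7
```

```bash
python3 -c "
from h import *
goto([.4857,.3857,.10],Rt(-12.6))"
```

```text
from [0.4475 0.1556 0.1459] F [ 1.7432 -0.6342  0.4367] grip 0.7 t 1.7
shift [-0.0127  0.0459  0.2329] turn [ 0.0001  0.0008 -0.0001]
```

Call:
{"op": "move_arm", "data": {
  "increments": "-0.4 -0.0127 0.046 0.233 0 0 0;-0.4 -0.0127 0.046 0.233 0 0 0;-0.4 -0.0127 0.046 0.233 0 0 0;-0.4 -0.0127 0.046 0.233 0 0 0;-0.4 -0.0127 0.046 0.233 0 0 0;-0.4 -0.0127 0.046 0.233 0 0 0;-0.4 -0.0127 0.046 0.233 0 0 0"
}}

```text
time_s: 2.4
tcp_pos: [0.4856, 0.3838, 0.0988]
ee_rot: [[0.976, -0.002, 0.217], [-0.217, -0.002, 0.976], [-0.001, -1.0, -0.002]]
wrist_force: [0.2, -0.2, -0.4]
gripper_width: 0.699
```

Run:
```python
from h import *
goto([.4857,.3857,.0145],Rt(-12.6))
im,d=capture('top');cv2.imwrite('pics/t1.png',cv2.resize(im[130:330,100:300,::-1],None,fx=3,fy=3))
```

```text
from [0.4856 0.3838 0.0988] F [ 0.1572 -0.1906 -0.4199] grip 0.699 t 2.4
shift [-0.0002  0.0842  0.0021] turn [ 0.0024  0.0011 -0.0014]
```

View pics/t1.png

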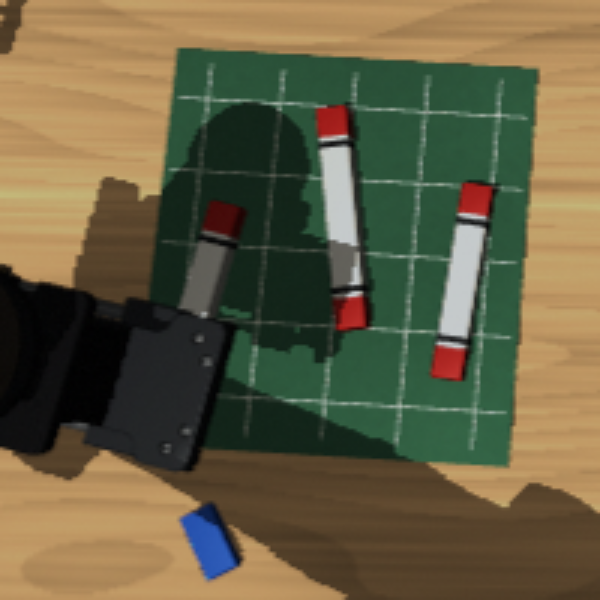

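Call:
{"op": "move_arm", "data": {
  "increments": "-0.4 0 0.05 0.001 0 0 0;-0.4 0 0.084 0.001 0 0 0;-0.4 0 0.084 0.001 0 0 0;0.9 0 0.084 0.001 0 0 0;0.9 0 0.084 0.001 0 0 0;0.9 0 0.084 0.001 0 0 0;0.9 0 0.084 0.001 0 0 0;0.9 0 0.084 0.001 0 0 0"
}}

```text
time_s: 3.25
tcp_pos: [0.4869, 0.3851, 0.0172]
ee_rot: [[0.976, 0.001, 0.218], [-0.218, 0.001, 0.976], [0.001, -1.0, 0.002]]
wrist_force: [-0.2, -0.3, -0.4]
gripper_width: 0.333
```

Call:
{"op": "move_arm", "data": {
  "increments": "0.9 0 0.0015 0 0 0 0;0.9 0 0.0015 0 0 0 0;0.9 0 0.0015 0 0 0 0;0.9 0 0.0015 0 0 0 0"
}}

```text
time_s: 3.65
tcp_pos: [0.4865, 0.3847, 0.0145]
ee_rot: [[0.976, -0.0, 0.218], [-0.218, -0.0, 0.976], [-0.0, -1.0, -0.0]]
wrist_force: [-0.7, 0.3, 0.2]
gripper_width: 0.064
```

Run:
```python
from h import *
s=sense();print(s['gripper_width'])
for n in('top','side'):
    im,d=capture(n)
    c=im[130:330,100:300] if n=='top' else im[230:380,200:400]
    cv2.imwrite(f'pics/{n}2.png',cv2.resize(c[:,:,::-1],None,fx=3,fy=3))
```

```text
0.0638018286533554
```

View pics/top2.png

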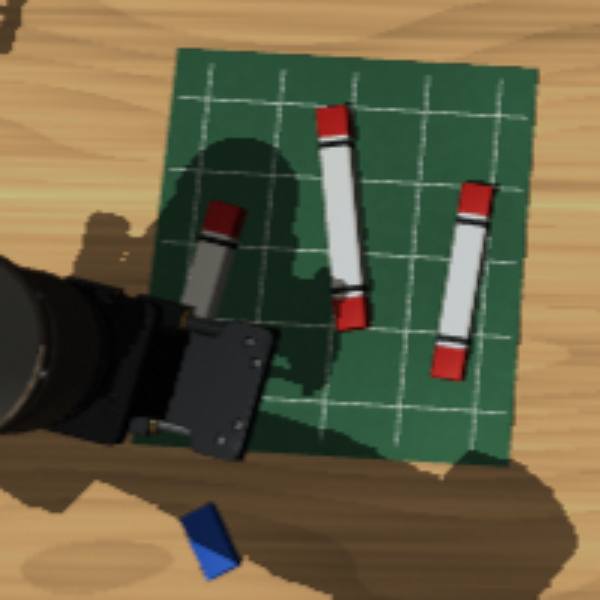

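View pics/side2.png

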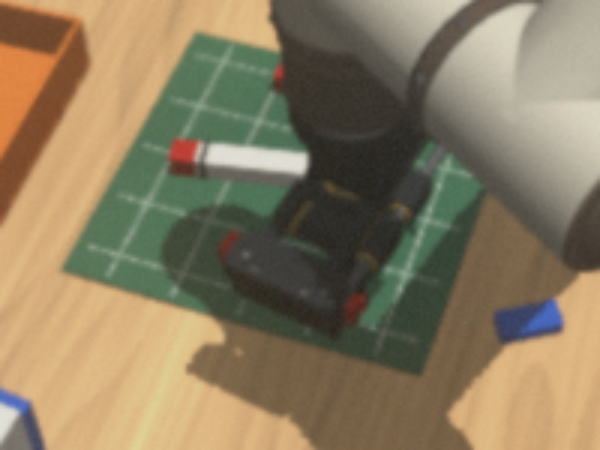

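Run:
```python
from h import *
s=sense();p=np.array(s['tcp_pos']);R=np.array(s['ee_rot'])
for n in('top','side'):
    im,d=capture(n)
    P=[p, p-R[:,1]*.05,p-R[:,1]*.07, p+R[:,2]*.02-R[:,1]*.02,p-R[:,2]*.02-R[:,1]*.02]
    uv=proj(n,P);print(n,uv)
    N=np.array([.4838,.386,.023]);F=np.array([.591,.362,.023]);m=proj(n,[N,F])
    im=im.copy()
    big=cv2.resize(im[:,:,::-1],None,fx=4,fy=4)
    for q,c in zip(uv,((0,255,255),(0,200,0),(0,200,0),(255,0,0),(255,0,255))):cv2.circle(big,tuple(int(4*v) for v in q),5,c,-1)
    for q in m:cv2.circle(big,tuple(int(4*v) for v in q),5,(0,128,255),2)
    x0,y0=(100,180) if n=='top' else (220,260)
    cv2.imwrite(f'pics/{n}3.png',big[4*y0:4*y0+480,4*x0:4*x0+600])
    hsv=cv2.cvtColor(im,cv2.COLOR_RGB2HSV)
```

```text
top [[160.3335 250.0592]
 [151.0096 249.5666]
 [146.961  249.3529]
 [146.812  247.3823]
 [166.667  252.3598]]
side [[318.3089 330.8793]
 [318.0484 316.763 ]
 [317.9389 310.8237]
 [313.3693 332.6026]
 [322.9359 318.2559]]
```

View pics/top3.png

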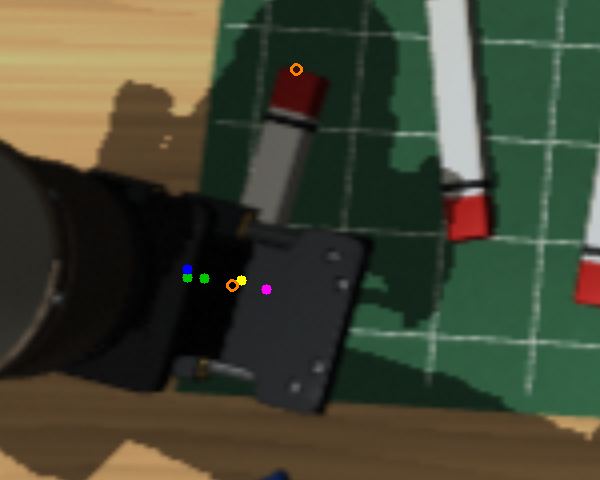

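View pics/side3.png

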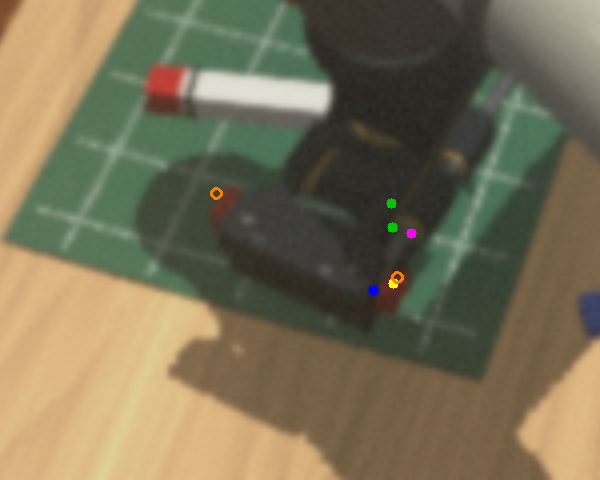

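Call:
{"op": "move_arm", "data": {
  "increments": "0.9 0 -0.03 0 0 0 0;0.9 0 -0.06 0 0 0 0;0.9 0 -0.06 0 0 0 0"
}}

```text
time_s: 4.15
tcp_pos: [0.489, 0.3872, 0.0795]
ee_rot: [[0.976, 0.007, 0.217], [-0.217, 0.007, 0.976], [0.005, -1.0, 0.008]]
wrist_force: [-0.8, 1.1, 1.0]
gripper_width: 0.054
```

```bash
cat > look.py <<'E'
import sys
from h import *
# look.py tag  tx ty w h  sx sy w h
t=sys.argv[1];a=list(map(int,sys.argv[2:]))
s=sense();p=np.array(s['tcp_pos']);print(p,s['wrist_force'],s['gripper_width'],s['time_s'])
for n,b in(('top',a[:4]),('side',a[4:])):
    if len(b)<4: continue
    im,d=capture(n);np.savez(f'{n}_{t}.npz',im=im,d=d)
    k=min(800/b[2],600/b[3],5)
    big=cv2.resize(im[b[1]:b[1]+b[3],b[0]:b[0]+b[2],::-1],None,fx=k,fy=k,interpolation=cv2.INTER_CUBIC)
    q=(proj(n,[p])[0]-[b[0],b[1]])*k;cv2.circle(big,(int(q[0]),int(q[1])),3,(0,255,255),-1)
    cv2.imwrite(f'pics/{n}_{t}.png',big)
E
python3 look.py a 100 160 160 120 220 230 160 120
```

```text
[0.489  0.3872 0.0795] [-0.8029  1.0682  1.013 ] 0.053708890651983456 4.15
```

View pics/side_a.png

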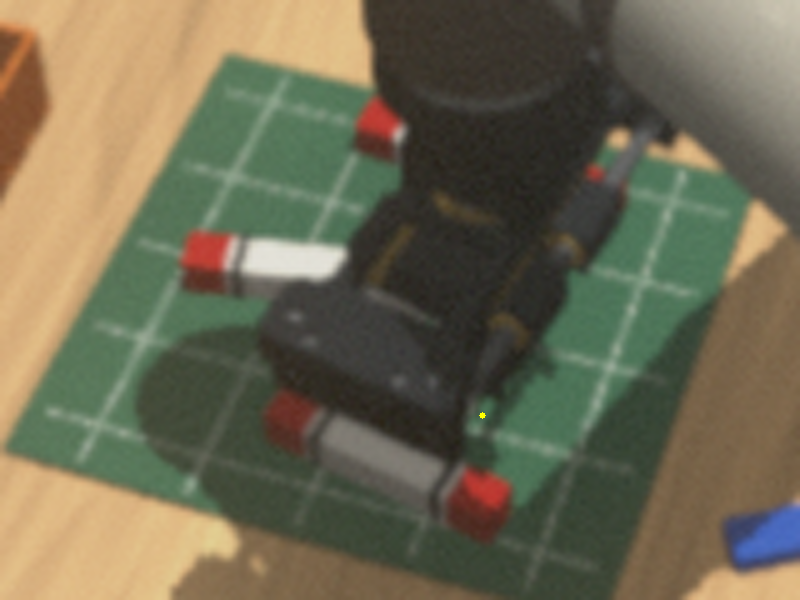

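View pics/top_a.png

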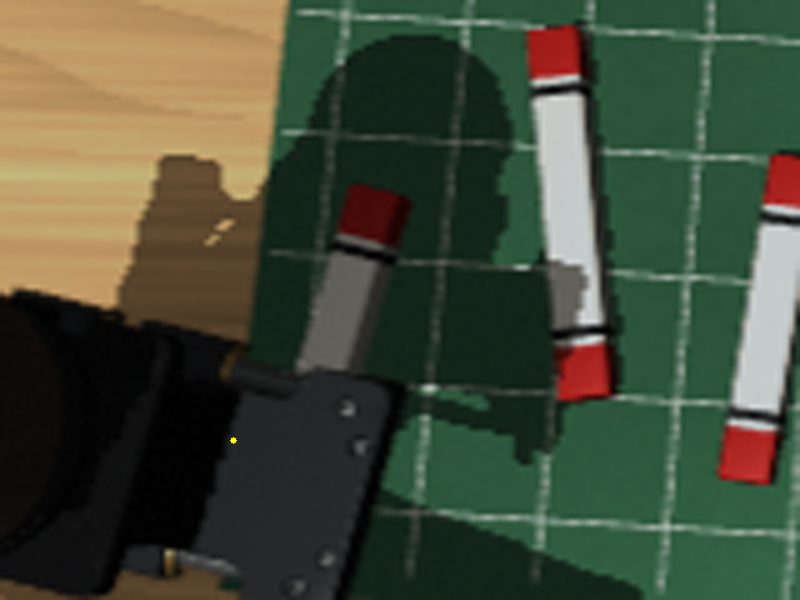

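Run:
```python
from h import *
s=sense();p=np.array(s['tcp_pos']);R=np.array(s['ee_rot'])
for n in('top','side'):
    f=np.load(f'{n}_a.npz');d=f['d'];im=f['im']
    vv,uu=np.mgrid[0:400,0:640]
    uv=np.c_[uu.ravel(),vv.ravel()].astype(float)
    o,dd=ray(n,uv);W=o+dd*d.ravel()[:,None]
    T=(W-p)@R
    k=(abs(T)<[.15,.2,.15]).all(1)&(W[:,2]>.035)&(d.ravel()>0)
    t=T[k];print(n,len(t))
    for a in np.arange(-.2,.05,.01):
        q=t[(t[:,1]>=a)&(t[:,1]<a+.01)]
        if len(q)>3: print('y %.2f n %d x %.3f..%.3f z %.3f..%.3f'%(a,len(q),*np.percentile(q[:,0],[3,97]),*np.percentile(q[:,2],[3,97])))
```

```text
top 2394
y -0.20 n 157 x -0.023..0.037 z -0.048..-0.023
y -0.19 n 81 x -0.019..0.023 z -0.048..-0.047
y -0.18 n 91 x -0.018..0.024 z -0.048..-0.047
y -0.17 n 77 x -0.018..0.024 z -0.048..-0.038
y -0.16 n 483 x -0.030..0.036 z -0.092..-0.044
y -0.15 n 1073 x -0.031..0.036 z -0.093..-0.048
y -0.14 n 178 x -0.034..0.040 z -0.093..0.031
y -0.13 n 207 x -0.034..0.040 z -0.055..0.020
y -0.12 n 26 x -0.031..0.040 z -0.086..0.083
y -0.11 n 21 x -0.031..0.037 z -0.086..-0.018
side 3046
y -0.20 n 46 x -0.037..0.016 z -0.017..0.019
y -0.19 n 25 x -0.022..-0.008 z 0.011..0.019
y -0.18 n 102 x -0.025..0.021 z 0.005..0.019
y -0.17 n 129 x -0.026..0.020 z -0.012..0.019
y -0.16 n 156 x -0.026..0.023 z -0.044..0.020
y -0.15 n 1206 x -0.035..0.033 z -0.040..0.097
y -0.14 n 260 x -0.037..0.033 z -0.054..0.098
y -0.13 n 613 x -0.038..0.035 z -0.067..0.095
y -0.12 n 332 x -0.038..0.030 z -0.078..0.090
y -0.11 n 121 x -0.037..0.033 z -0.079..0.090
y -0.08 n 8 x -0.007..-0.001 z 0.016..0.019
y -0.07 n 4 x -0.004..0.001 z 0.015..0.016
y -0.06 n 5 x -0.011..-0.009 z 0.011..0.014
y -0.05 n 20 x -0.011..-0.007 z -0.004..0.015
y -0.04 n 17 x -0.011..-0.004 z -0.005..0.014
```

Run:
```python
from h import *
s=sense();p=np.array(s['tcp_pos']);R=np.array(s['ee_rot'])
f=np.load('side_a.npz');d=f['d'];im=f['im']
c=proj('side',[p])[0];print(c,d[int(c[1]),int(c[0])], np.linalg.norm(p-camera_params('side')['xyz']))
print(R)
for v in range(int(c[1])-24,int(c[1])+8,2):
    uv=[(u,v) for u in range(int(c[0])-12,int(c[0])+14,3)]
    T=(world('side',d,uv)-p)@R
    print(v,' '.join('(%d %d %d|%d)'%(*(1000*t),im[v,u].sum()) for t,(u,_) in zip(T,uv)))
big=cv2.resize(im[285:345,280:360,::-1],None,fx=9,fy=9,interpolation=cv2.INTER_CUBIC);big=np.clip(big.astype(float)*2,0,255).astype(np.uint8);cv2.imwrite('pics/zz.png',big)
```

```text
[317.9263 313.6954] 1.0959492 1.0288192715477793
[[ 0.9759  0.0007  0.2182]
 [-0.2182  0.0015  0.9759]
 [ 0.0003 -1.      0.0017]]
289 (4 -115 36|118) (-2 -121 37|114) (-6 -121 35|113) (-21 -146 50|134) (-25 -144 45|116) (-23 -128 32|126) (-28 -129 30|132) (-33 -128 27|122) (-36 -126 23|117)
291 (4 -111 37|125) (-1 -114 36|121) (-18 -145 55|142) (-23 -145 52|129) (-25 -140 46|127) (-24 -125 34|125) (-30 -128 33|124) (-34 -127 30|129) (-37 -123 25|126)
293 (78 73 -80|191) (-1 -108 36|132) (-22 -147 60|134) (-25 -143 55|114) (-20 -119 36|130) (-26 -124 37|202) (-31 -125 35|132) (-36 -126 34|132) (-37 -118 25|123)
295 (-15 -146 68|145) (-19 -146 66|139) (-23 -145 62|114) (-24 -138 55|117) (-20 -114 37|129) (-27 -121 39|189) (-32 -123 37|185) (-38 -125 37|114) (-37 -110 24|176)
297 (-16 -146 71|138) (-22 -148 70|143) (-26 -148 68|118) (-3 -78 19|114) (-20 -110 38|135) (-29 -120 42|176) (-32 -116 37|169) (-37 -118 36|130) (26 73 -96|249)
299 (-18 -146 75|142) (-24 -148 74|138) (-27 -144 69|128) (0 -64 14|114) (-26 -120 48|171) (-30 -117 44|164) (-33 -114 39|147) (-37 -111 35|144) (25 76 -
[... 863 characters left out ...]
69 -45|248) (31 72 -50|267) (25 73 -53|176) (19 70 -55|257) (15 74 -61|269) (9 76 -65|266)
313 (-31 -140 96|121) (-35 -140 94|124) (-37 -133 87|102) (34 73 -43|247) (29 74 -47|231) (23 73 -49|205) (17 73 -52|280) (12 73 -56|280) (6 73 -59|280)
315 (-29 -131 94|111) (-35 -135 94|128) (-36 -126 86|119) (32 73 -38|309) (24 69 -39|211) (21 75 -46|256) (14 70 -46|277) (9 73 -51|280) (3 73 -54|280)
317 (-26 -116 89|133) (-36 -132 96|110) (-37 -123 88|120) (28 70 -32|210) (24 73 -37|217) (18 73 -40|333) (13 75 -44|361) (7 74 -47|305) (1 72 -49|287)
319 (-25 -109 88|140) (-31 -112 88|119) (-36 -115 87|119) (27 75 -31|171) (22 75 -33|173) (15 73 -35|280) (10 74 -39|312) (5 74 -42|363) (-1 71 -44|402)
```

View pics/zz.png

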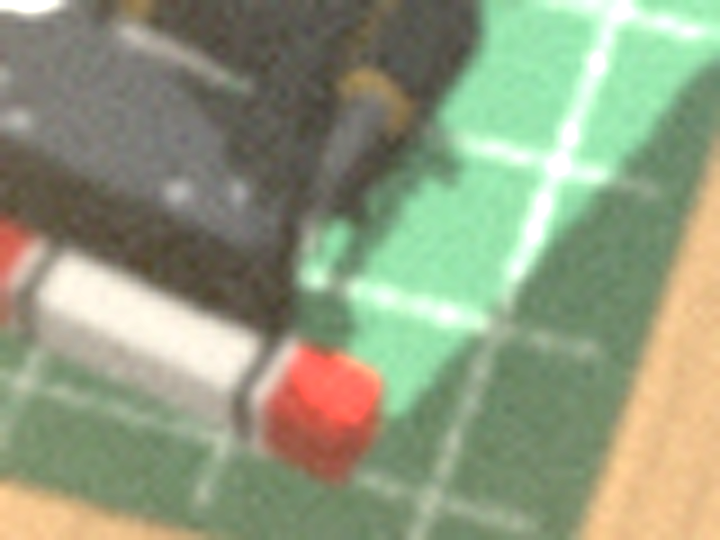

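Call:
{"op": "move_arm", "data": {
  "increments": "-0.4 0 0 0 0 0 0;-0.4 0 0 0 0 0 0;-0.4 0 0 0 0 0 0;-0.4 -0.002 0.04 0 0 0 0;-0.4 -0.002 0.075 0 0 0 0;-0.4 -0.002 0.075 0 0 0 0;-0.4 -0.002 0.075 0 0 0 0"
}}

```text
time_s: 4.95
tcp_pos: [0.4848, 0.3851, -0.0006]
ee_rot: [[0.976, -0.0, 0.217], [-0.217, -0.002, 0.976], [0.0, -1.0, -0.002]]
wrist_force: [0.5, 0.8, 1.4]
gripper_width: 0.6
```

```bash
python3 look.py b 100 160 160 120 220 230 160 120;python3 - <<'E'
from h import *
s=sense();p=np.array(s['tcp_pos']);R=np.array(s['ee_rot'])
for n in('top','side'):
    f=np.load(f'{n}_b.npz');d=f['d'];im=f['im']
    vv,uu=np.mgrid[0:400,0:640]
    uv=np.c_[uu.ravel(),vv.ravel()].astype(float)
    o,dd=ray(n,uv);W=o+dd*d.ravel()[:,None]
    T=(W-p)@R
    k=(abs(T)<[.12,.2,.15]).all(1)&(d.ravel()>0)&(im.sum(2).ravel()<200)&(W[:,2]>.01)
    t=T[k]
    for a in np.arange(-.16,.02,.01):
        q=t[(t[:,1]>=a)&(t[:,1]<a+.01)]
        if len(q)>3: print(n,'y %.2f n %d x %.3f..%.3f z %.3f..%.3f'%(a,len(q),*np.percentile(q[:,0],[3,97]),*np.percentile(q[:,2],[3,97])))
E
```

```text
[ 0.4848  0.3851 -0.0006] [0.4604 0.7947 1.3884] 0.5999346898756847 4.95
top y -0.16 n 79 x -0.020..0.025 z -0.052..-0.039
top y -0.15 n 1111 x -0.032..0.035 z -0.095..-0.051
top y -0.14 n 54 x -0.031..0.038 z -0.097..-0.079
top y -0.13 n 264 x -0.036..0.038 z -0.094..0.035
top y -0.12 n 39 x -0.032..0.039 z -0.061..0.045
top y -0.11 n 14 x -0.019..0.039 z -0.089..0.038
top y -0.03 n 193 x 0.041..0.107 z -0.111..0.006
top y -0.02 n 305 x -0.113..0.107 z -0.110..-0.005
top y -0.01 n 34 x -0.112..0.114 z -0.107..-0.012
side y -0.16 n 118 x -0.027..0.019 z -0.032..0.019
side y -0.15 n 932 x -0.034..0.032 z -0.013..0.096
side y -0.14 n 242 x -0.037..0.029 z -0.035..0.097
side y -0.13 n 473 x -0.038..0.035 z -0.053..0.094
side y -0.12 n 171 x -0.039..0.025 z -0.048..0.089
side y -0.11 n 114 x -0.038..0.035 z -0.032..0.089
side y -0.10 n 4 x -0.015..0.030 z -0.035..0.087
side y -0.09 n 12 x -0.012..-0.009 z -0.039..-0.027
side y -0.08 n 11 x -0.012..-0.007 z -0.039..-0.027
side y -0.07 n 10 x -0.009..-0.003 z -0.029..-0.025
side y -0.06 n 6 x -0.005..-0.001 z -0.028..-0.025
side y -0.05 n 14 x -0.012..0.003 z -0.032..0.034
side y -0.04 n 16 x -0.013..0.006 z -0.033..0.036
side y -0.03 n 30 x 0.078..0.106 z -0.011..0.010
side y -0.02 n 33 x -0.002..0.108 z -0.008..0.011
side y -0.01 n 6 x -0.075..0.105 z -0.028..0.012
```

View pics/side_b.png

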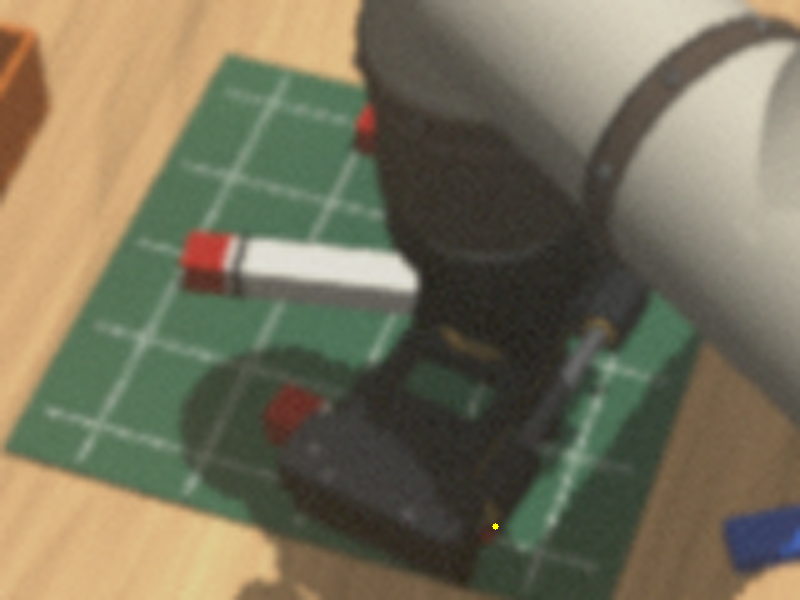

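Call:
{"op": "move_arm", "data": {
  "increments": "-0.4 0.001 0.01 0 0 0 0;-0.4 0.001 0.018 0 0 0 0;-0.4 0.001 0.02 0 0 0 0;-0.4 0.001 0.021 0 0 0 0"
}}

```text
time_s: 5.45
tcp_pos: [0.4855, 0.3847, -0.0218]
ee_rot: [[0.976, -0.0, 0.218], [-0.218, -0.001, 0.976], [-0.0, -1.0, -0.001]]
wrist_force: [0.7, -0.2, 0.4]
gripper_width: 0.7
```

Call:
{"op": "move_arm", "data": {
  "increments": "-0.4 0 0.001 0 0 0 0;-0.4 0 0.002 0 0 0 0;-0.4 0 0.003 0 0 0 0"
}}

```text
time_s: 5.75
tcp_pos: [0.4857, 0.3851, -0.0243]
ee_rot: [[0.976, 0.0, 0.218], [-0.218, 0.0, 0.976], [0.0, -1.0, 0.0]]
wrist_force: [-0.3, 0.5, -0.8]
gripper_width: 0.7
```

Call:
{"op": "move_arm", "data": {
  "increments": "-0.4 0 0.001 0 0 0 0;-0.4 0 0.002 0 0 0 0;-0.4 0 0.003 0 0 0 0"
}}

```text
time_s: 6.05
tcp_pos: [0.4856, 0.385, -0.0274]
ee_rot: [[0.976, 0.0, 0.218], [-0.218, 0.0, 0.976], [0.0, -1.0, 0.0]]
wrist_force: [0.2, -0.0, -0.6]
gripper_width: 0.701
```

Call:
{"op": "move_arm", "data": {
  "increments": "-0.4 0 0.001 0 0 0 0;-0.4 0 0.0015 0 0 0 0;-0.4 0 0.002 0 0 0 0"
}}

```text
time_s: 6.35
tcp_pos: [0.4856, 0.3849, -0.0289]
ee_rot: [[0.976, -0.0, 0.218], [-0.218, -0.0, 0.976], [0.0, -1.0, -0.0]]
wrist_force: [-2.4, -1.6, 5.0]
gripper_width: 0.699
```

Call:
{"op": "move_arm", "data": {
  "increments": "-0.4 0 -0.006 0 0 0 0;-0.4 0 -0.0115 0 0 0 0;-0.4 0 -0.0115 0 0 0 0;0.9 0 -0.0115 0 0 0 0;0.9 0 -0.0115 0 0 0 0;0.9 0 -0.0115 0 0 0 0;0.9 0 -0.0115 0 0 0 0;0.9 0 -0.0115 0 0 0 0"
}}

```text
time_s: 7.15
tcp_pos: [0.4855, 0.3849, -0.0181]
ee_rot: [[0.976, -0.0, 0.218], [-0.218, -0.0, 0.976], [-0.0, -1.0, -0.0]]
wrist_force: [-0.7, -0.5, -0.4]
gripper_width: 0.334
```

Call:
{"op": "move_arm", "data": {
  "increments": "0.9 0 0 0 0 0 0;0.9 0 0 0 0 0 0;0.9 0 0 0 0 0 0"
}}

```text
time_s: 7.45
tcp_pos: [0.4856, 0.3849, -0.018]
ee_rot: [[0.976, -0.0, 0.218], [-0.218, -0.0, 0.976], [-0.0, -1.0, -0.0]]
wrist_force: [-0.4, -0.6, 1.0]
gripper_width: 0.222
```

Call:
{"op": "move_arm", "data": {
  "increments": "0.9 0 -0.03 0 0 0 0;0.9 0 -0.07 0 0 0 0;0.9 0 -0.1 0 0 0 0;0.9 0 -0.1 0 0 0 0"
}}

```text
time_s: 7.85
tcp_pos: [0.4881, 0.3875, 0.0875]
ee_rot: [[0.976, 0.007, 0.217], [-0.217, 0.008, 0.976], [0.005, -1.0, 0.009]]
wrist_force: [-0.8, -0.5, -0.0]
gripper_width: 0.224
```

```bash
python3 look.py c 100 160 160 120 220 230 160 120; python3 -c "
from h import *
goto([.435,-.05,.1],Rt(-2.7))"
```

```text
[0.4881 0.3875 0.0875] [-0.7539 -0.5251 -0.0072] 0.22355631405322576 7.85
from [0.4854 0.3851 0.0827] F [-0.0418 -0.6298 -0.5597] grip 0.222 t 7.95
shift [ 0.0457 -0.0179 -0.4356] turn [-0.0013 -0.1729  0.0002]
```

View pics/side_c.png

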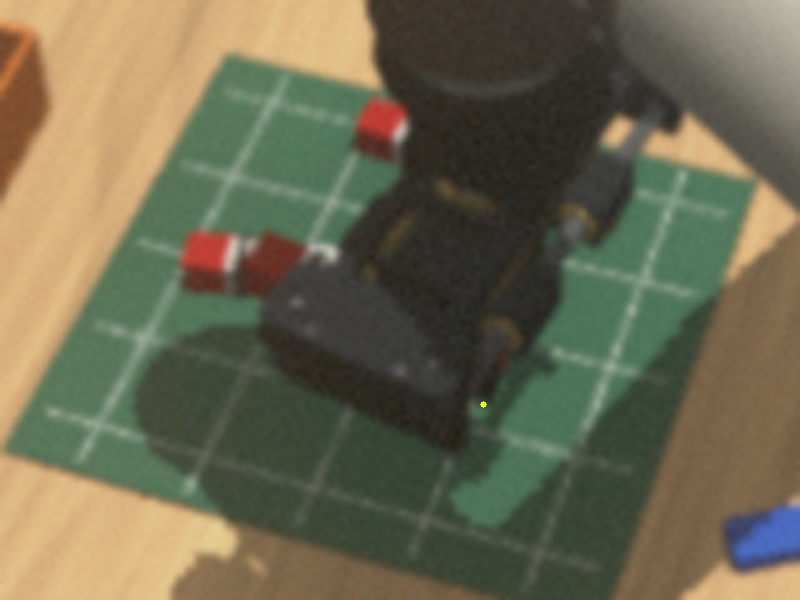

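```bash
python3 -c "
from h import *
goto([.456,-.0664,.085],Rt(-2.7))"
```

```text
from [0.4854 0.3851 0.0827] F [-0.0418 -0.6298 -0.5597] grip 0.222 t 7.95
shift [ 0.0698 -0.0029 -0.447 ] turn [-0.0013 -0.1729  0.0002]
```

Call:
{"op": "move_arm", "data": {
  "increments": "0.9 0.07 -0.003 -0.447 0 -0.173 0;0.9 0.07 -0.003 -0.447 0 -0.173 0;0.9 0.07 -0.003 -0.447 0 -0.173 0;0.9 0.07 -0.003 -0.447 0 -0.173 0;0.9 0.07 -0.003 -0.447 0 -0.173 0;0.9 0.07 -0.003 -0.447 0 -0.173 0;0.9 0.07 -0.003 -0.447 0 -0.173 0;0.9 0.07 -0.003 -0.447 0 -0.173 0"
}}

```text
time_s: 8.75
tcp_pos: [0.458, -0.0163, 0.0835]
ee_rot: [[0.999, -0.003, 0.046], [-0.046, -0.001, 0.999], [-0.003, -1.0, -0.001]]
wrist_force: [2.0, 0.1, -0.2]
gripper_width: 0.219
```

```bash
python3 -c "
from h import *
goto([.456,-.0664,.06],Rt(-2.7,6))"
```

```text
from [ 0.458  -0.0163  0.0835] F [ 2.0416  0.0829 -0.2329] grip 0.219 t 8.75
shift [ 0.0003  0.0235 -0.0501] turn [0.0009 0.0007 0.1017]
```

Call:
{"op": "move_arm", "data": {
  "increments": "0.9 0 0 -0.05 0.001 0.001 0.1;0.9 0 0.023 -0.05 0.001 0.001 0.1;0.9 0 0.023 -0.05 0.001 0.001 0.1;0.9 0 0.023 -0.05 0.001 0.001 0.1"
}}

```text
time_s: 9.15
tcp_pos: [0.4561, -0.0643, 0.0607]
ee_rot: [[0.993, -0.103, 0.048], [-0.047, 0.005, 0.999], [-0.104, -0.995, 0.0]]
wrist_force: [-0.7, 1.6, 0.0]
gripper_width: 0.219
```

```bash
python3 look.py d 340 120 170 130 290 120 140 100
```

```text
[ 0.4561 -0.0643  0.0607] [-0.7272  1.5876  0.0384] 0.21948310681838884 9.15
```

View pics/top_d.png

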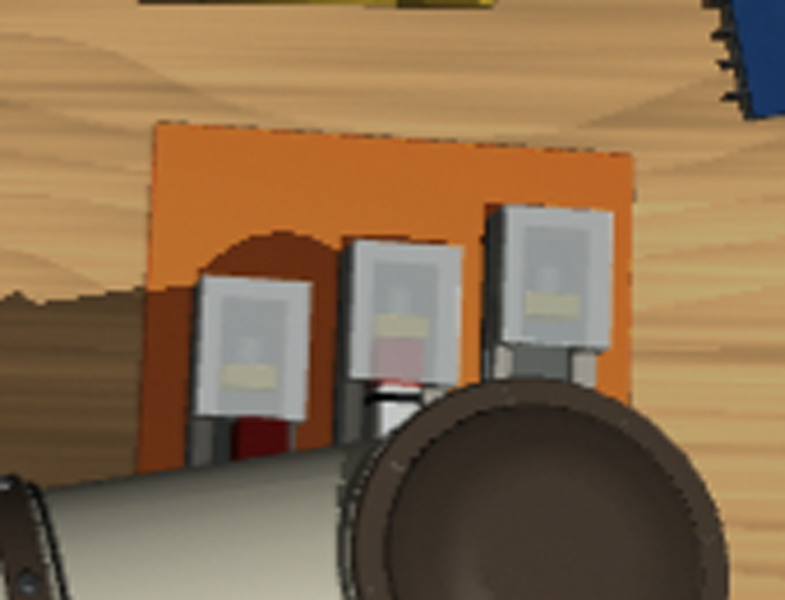

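View pics/side_d.png

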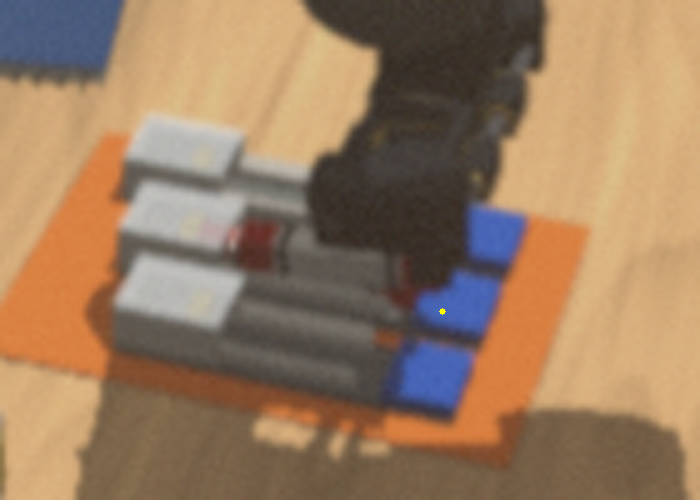

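Run:
```python
from h import *
s=sense();p=np.array(s['tcp_pos']);R=np.array(s['ee_rot'])
tp=lambda t:p+R@np.array(t)
print(p,s['time_s'])
print('pred',proj('top',[tp([.108,-.04,.01]),tp([.108,-.04,-.01]),tp([.098,-.04,0])]),tp([.108,-.04,0]))
f=np.load('top_d.npz');im=f['im'];hsv=cv2.cvtColor(im,cv2.COLOR_RGB2HSV)
m=(((hsv[:,:,0]<6)|(hsv[:,:,0]>172))&(hsv[:,:,1]>150)&(hsv[:,:,2]>30))
for c in blobs(m[:, :],10):
    x,y,w,h=cv2.boundingRect(c)
    if 370<x<440 and 150<y<260: print('red',x,y,w,h,cv2.moments(c)['m10']/cv2.moments(c)['m00'])
# yellow pads, hood centre
yl=(hsv[:,:,0]>18)&(hsv[:,:,0]<32)&(hsv[:,:,1]>50)
for c in blobs(yl,5):
    x,y,w,h=cv2.boundingRect(c)
    if 370<x<470 and 170<y<230:
        M=cv2.moments(c);q=[M['m10']/M['m00'],M['m01']/M['m00']];print('pad',q,plane('top',[q],.025)[0])
u=np.array([np.cos(np.radians(-2.7)),np.sin(np.radians(-2.7))])
for nm,o,L in(('short',[.484,-.0677],104),('mid',[.4808,-.1313],130),('long',[.478,-.1958],144)):
    print(nm,np.array(o)+u*(L/1000+.002))
    print(' hood edge px',proj('top',[[*(np.array(o)+u*(L/1000-.014)+np.array([-u[1],u[0]])*k),.034] for k in(.023,-.023)]))
```

```text
[ 0.4574 -0.0632  0.062 ] 9.25
pred [[390.6424 209.0949]
 [401.5586 209.8252]
 [395.9779 214.8072]] [ 0.5687 -0.0683  0.091 ]
red 390 211 12 9 395.63593380614657
short [ 0.5899 -0.0727]
 hood edge px [[381.1054 209.2319]
 [404.5688 210.8412]]
mid [ 0.6127 -0.1375]
 hood edge px [[414.0696 198.4399]
 [437.4878 200.036 ]]
long [ 0.6238 -0.2027]
 hood edge px [[447.1288 193.5288]
 [470.5557 195.1191]]
```

```bash
cat >> h.py <<'E'
ROW={'short':np.array([.484,-.0677,.004]),'mid':np.array([.4808,-.1313,.004]),'long':np.array([.478,-.1958,.004])}
YAW=-2.7
def U():
    a=np.radians(YAW);return np.array([np.cos(a),np.sin(a),0]),np.array([-np.sin(a),np.cos(a),0])
def place(row,xn,zn,pitch,y=0,corner=(-.002,-.020,0)):
    u,v=U();R=Rt(YAW,pitch)
    P=ROW[row]+u*xn+v*y+np.array([0,0,zn])
    return P-R@np.array(corner),R
def where(row,corner=(-.002,-.020,0)):
    s=sense();p=np.array(s['tcp_pos']);R=np.array(s['ee_rot']);u,v=U()
    d=p+R@np.array(corner)-ROW[row]
    a=R[:,0];print('near corner row mm',1000*np.array([d@u,d@v,d[2]]),'pitch',np.degrees(np.arcsin(-a[2])),'yaw',np.degrees(np.arctan2(a[1],a[0])))
E
python3 -c "
from h import *
where('short');goto(*place('short',-.025,.030,5));goto(*place('short',-.025,.0165,5))"
```

```text
near corner row mm [-26.7819   3.2092  78.0687] pitch 5.741642485858991 yaw -2.5953047691036155
from [ 0.4574 -0.0632  0.062 ] F [-0.1261  0.5263 -0.5454] grip 0.219 t 9.25
shift [ 0.0068  0.0476 -0.0033] turn [-0.0005  0.0018 -0.0129]
from [ 0.4574 -0.0632  0.062 ] F [-0.1261  0.5263 -0.5454] grip 0.219 t 9.25
shift [ 0.0082  0.0611 -0.0033] turn [-0.0005  0.0018 -0.0129]
```

Call:
{"op": "move_arm", "data": {
  "increments": "0.9 0.002 0.01 -0.0033 0 0.002 -0.013;0.9 0.007 0.048 -0.0033 0 0.002 -0.013;0.9 0.007 0.048 -0.0033 0 0.002 -0.013;0.9 0.007 0.048 -0.0033 0 0.002 -0.013"
}}

```text
time_s: 9.65
tcp_pos: [0.4598, -0.0667, 0.014]
ee_rot: [[0.995, -0.087, 0.047], [-0.047, 0.004, 0.999], [-0.087, -0.996, 0.0]]
wrist_force: [-0.0, -0.5, -0.2]
gripper_width: 0.223
```

```bash
python3 look.py e 340 120 170 130 290 120 140 100; python3 -c "
from h import *
where('short');goto(*place('short',-.025,.0165,5))"
```

```text
[ 0.4598 -0.0667  0.014 ] [-0.0025 -0.5022 -0.2476] 0.22329689967001154 9.65
near corner row mm [-23.2194  -0.1672  31.0615] pitch 4.791241111356614 yaw -2.7285870013042626
from [ 0.4611 -0.0668  0.015 ] F [-0.3573 -0.786  -1.1464] grip 0.22 t 9.75
shift [-0.0006  0.0147  0.0001] turn [-0.0011 -0.0005  0.0036]
```

View pics/side_e.png

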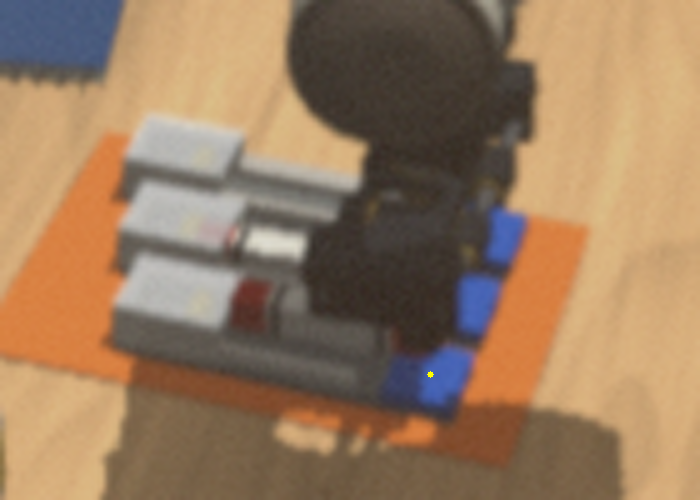

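View pics/top_e.png

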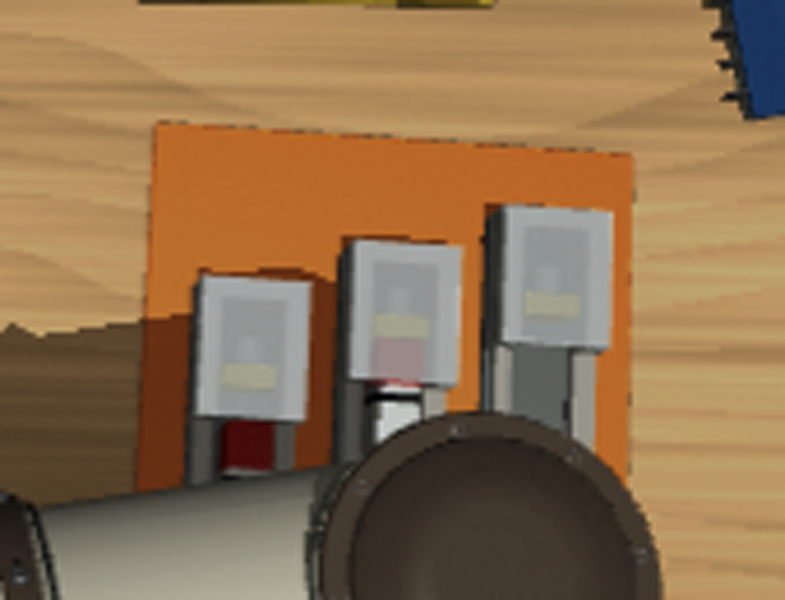

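Call:
{"op": "move_arm", "data": {
  "increments": "0.9 -0.001 0.005 0 -0.001 0 0.0036;0.9 -0.001 0.01 0 -0.001 0 0.0036;0.9 -0.001 0.0147 0 -0.001 0 0.0036;0.9 -0.001 0.0147 0 -0.001 0 0.0036;0.9 -0.001 0.0147 0 -0.001 0 0.0036"
}}

```text
time_s: 10.25
tcp_pos: [0.4574, -0.0674, -0.0013]
ee_rot: [[0.995, -0.09, 0.05], [-0.049, 0.004, 0.999], [-0.09, -0.996, -0.0]]
wrist_force: [0.6, 0.0, -0.6]
gripper_width: 0.223
```

```bash
python3 -c "
from h import *
where('short');goto(*place('short',-.012,.0165,5));goto(*place('short',-.006,.016,5))"
```

```text
near corner row mm [-26.7844  -0.9446  14.8357] pitch 5.187008360120867 yaw -2.8452912467192
from [ 0.4574 -0.0674 -0.0013] F [ 0.6204  0.0009 -0.5548] grip 0.223 t 10.25
shift [ 0.0146 -0.003   0.001 ] turn [ 0.     -0.0025 -0.0033]
from [ 0.4574 -0.0674 -0.0013] F [ 0.6204  0.0009 -0.5548] grip 0.223 t 10.25
shift [ 0.0207 -0.003   0.001 ] turn [ 0.     -0.0025 -0.0033]
```

Call:
{"op": "move_arm", "data": {
  "increments": "0.9 0.003 -0.002 0.001 0 -0.0025 -0.003;0.9 0.008 -0.0025 0.001 0 -0.0025 -0.003;0.9 0.0146 -0.003 0.001 0 -0.0025 -0.003;0.9 0.0146 -0.003 0.001 0 -0.0025 -0.003;0.9 0.0146 -0.003 0.001 0 -0.0025 -0.003"
}}

```text
time_s: 10.75
tcp_pos: [0.4722, -0.0672, 0.0002]
ee_rot: [[0.995, -0.088, 0.047], [-0.047, 0.004, 0.999], [-0.088, -0.996, -0.0]]
wrist_force: [0.1, 1.2, -0.5]
gripper_width: 0.223
```

```bash
python3 look.py f 340 120 170 130 290 120 140 100; python3 -c "
from h import *
where('short');goto(*place('short',0,.016,5))"
```

```text
[ 0.4722 -0.0672  0.0002] [ 0.1117  1.2492 -0.5395] 0.22286686604567055 10.75
near corner row mm [-12.3593  -0.0544  16.389 ] pitch 5.045997935448521 yaw -2.713180299078022
from [ 0.4719 -0.0672  0.0003] F [-0.4024  0.7054 -0.7263] grip 0.22 t 10.85
shift [ 0.0124 -0.0007  0.0001] turn [ 0.     -0.0002 -0.0008]
```

View pics/top_f.png

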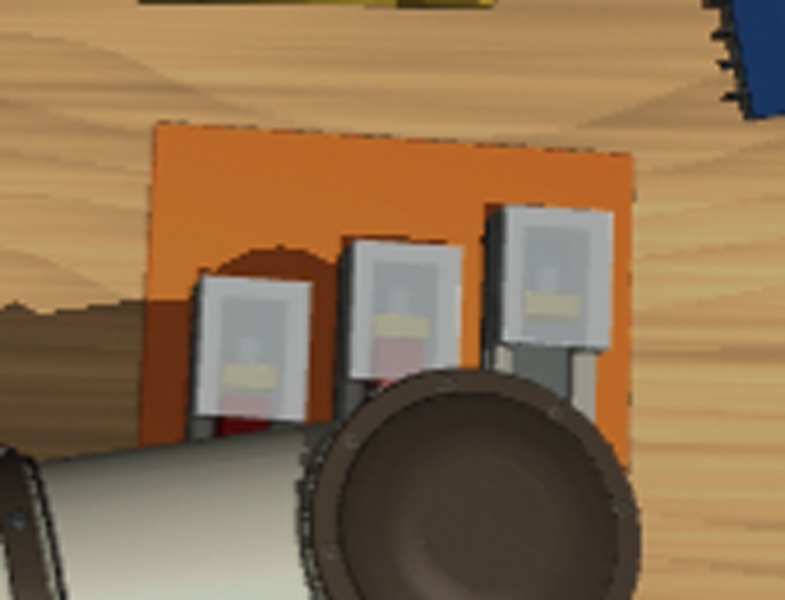

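View pics/side_f.png

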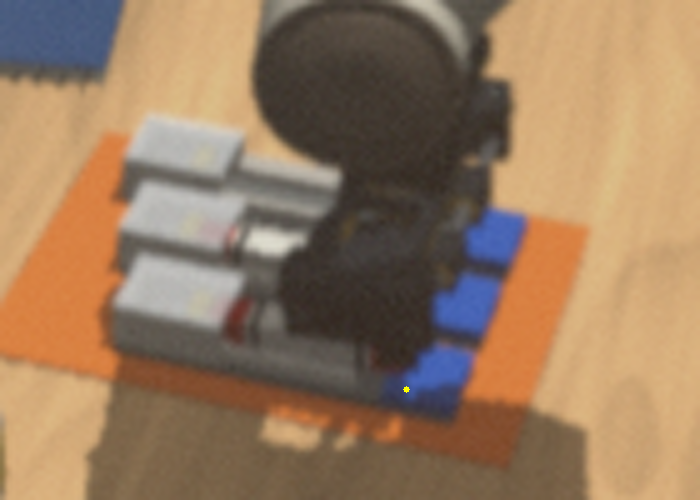

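Call:
{"op": "move_arm", "data": {
  "increments": "0.9 0.003 0 0 0 0 0;0.9 0.006 0 0 0 0 0;0.9 0.006 0 0 0 0 0"
}}

```text
time_s: 11.15
tcp_pos: [0.4769, -0.0675, -0.0005]
ee_rot: [[0.995, -0.09, 0.048], [-0.047, 0.004, 0.999], [-0.091, -0.996, -0.0]]
wrist_force: [-2.3, 0.5, -0.3]
gripper_width: 0.222
```

Call:
{"op": "move_arm", "data": {
  "increments": "0.9 0.002 0 0 0 0 0;0.9 0.004 -0.0005 0 0 0 0;0.9 0.004 -0.0005 0 0 0 0"
}}

```text
time_s: 11.45
tcp_pos: [0.4805, -0.0678, -0.0004]
ee_rot: [[0.995, -0.091, 0.048], [-0.048, 0.004, 0.999], [-0.091, -0.996, -0.0]]
wrist_force: [-5.1, 0.4, -0.5]
gripper_width: 0.223
```

```bash
python3 -c "
from h import *
where('short');goto(*place('short',0.0025,.016,5))"
```

```text
near corner row mm [-3.6873 -0.2234 15.6693] pitch 5.2229450160043065 yaw -2.7342866556800627
from [ 0.4805 -0.0678 -0.0004] F [-5.0547  0.4161 -0.4947] grip 0.223 t 11.45
shift [ 0.0062 -0.0009  0.0002] turn [ 0.0003 -0.0006 -0.0039]
```

Call:
{"op": "move_arm", "data": {
  "increments": "0.9 0.002 -0.0005 0 0 0 -0.002;0.9 0.004 -0.0009 0 0 0 -0.004;0.9 0.0065 -0.0009 0 0 0 -0.004;0.9 0.0065 -0.0009 0 0 0 -0.004"
}}

```text
time_s: 11.85
tcp_pos: [0.4855, -0.0682, -0.0005]
ee_rot: [[0.995, -0.09, 0.048], [-0.048, 0.004, 0.999], [-0.09, -0.996, -0.001]]
wrist_force: [-6.3, 0.5, -1.8]
gripper_width: 0.226
```

```bash
python3 look.py g 340 120 170 130 290 120 140 100; python3 -c "
from h import *
where('short');goto(*place('short',0.003,.010,2));goto(*place('short',0.003,.0058,0))"
```

```text
[ 0.4855 -0.0682 -0.0005] [-6.3351  0.5283 -1.7801] 0.2257275608038547 11.85
near corner row mm [ 1.3803 -0.3841 15.6128] pitch 5.145423373051445 yaw -2.757993789753711
from [ 0.4856 -0.0682 -0.0005] F [-6.5754  0.192  -1.1275] grip 0.218 t 11.95
shift [0.0032 0.0053 0.0004] turn [ 0.0005 -0.001  -0.0549]
from [ 0.4856 -0.0682 -0.0005] F [-6.5754  0.192  -1.1275] grip 0.218 t 11.95
shift [0.0043 0.0094 0.0004] turn [ 0.0005 -0.001  -0.0898]
```

View pics/top_g.png

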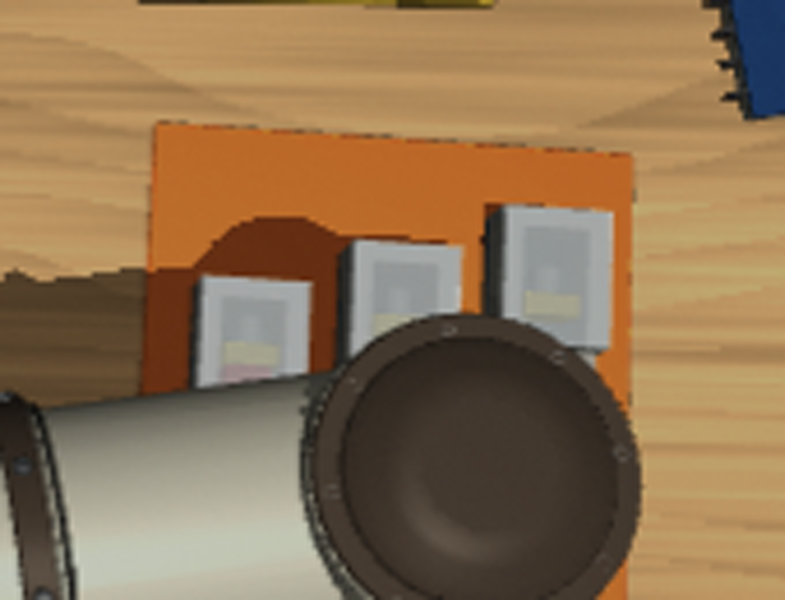

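View pics/side_g.png

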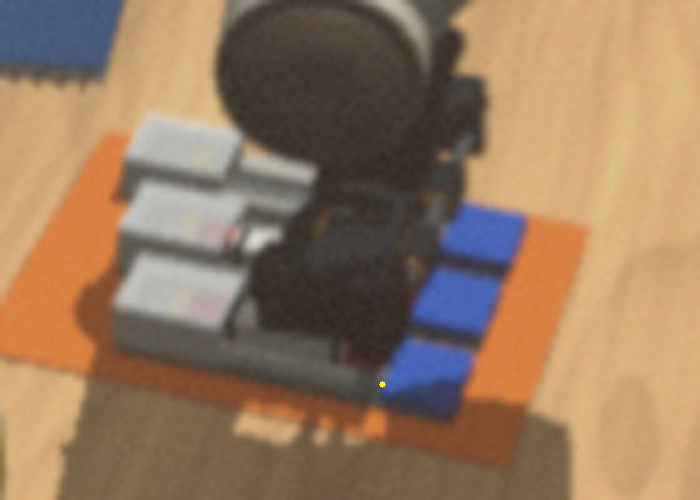

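```bash
python3 -c "
from h import *
goto(*place('short',0.0018,.0125,3.5));goto(*place('short',0.0018,.009,1.7));goto(*place('short',0.0018,.0058,0))"
```

```text
from [ 0.4856 -0.0682 -0.0005] F [-6.5754  0.192  -1.1275] grip 0.218 t 11.95
shift [0.0013 0.003  0.0004] turn [ 0.0005 -0.001  -0.0287]
from [ 0.4856 -0.0682 -0.0005] F [-6.5754  0.192  -1.1275] grip 0.218 t 11.95
shift [0.0022 0.0064 0.0004] turn [ 0.0005 -0.001  -0.0601]
from [ 0.4856 -0.0682 -0.0005] F [-6.5754  0.192  -1.1275] grip 0.218 t 11.95
shift [0.0031 0.0095 0.0004] turn [ 0.0005 -0.001  -0.0898]
```

Call:
{"op": "move_arm", "data": {
  "increments": "0.9 0.0013 0.003 0.0004 0 0 -0.029;0.9 0.0018 0.0047 0.0004 0 0 -0.045;0.9 0.0022 0.0064 0.0004 0 0 -0.06;0.9 0.0026 0.008 0.0004 0 0 -0.075;0.9 0.003 0.0092 0.0004 0 0 -0.088"
}}

```text
time_s: 12.45
tcp_pos: [0.4892, -0.0681, -0.0092]
ee_rot: [[0.999, 0.002, 0.047], [-0.047, -0.001, 0.999], [0.002, -1.0, -0.001]]
wrist_force: [-6.7, -1.2, 5.2]
gripper_width: 0.222
```

```bash
python3 look.py i 340 120 170 130 290 120 140 100; python3 -c "
from h import *
where('short');print(sense()['wrist_force'])"
```

```text
[ 0.4892 -0.0681 -0.0092] [-6.6631 -1.1855  5.1729] 0.22210877373312357 12.45
near corner row mm [ 3.0822 -0.155   6.9765] pitch -0.09254475546576385 yaw -2.709284227615578
[-5.4791 -0.6819  2.4372]
```

View pics/side_i.png

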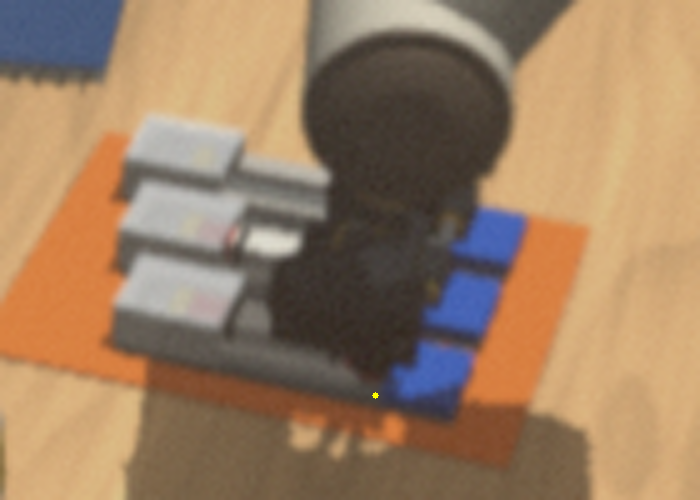

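Call:
{"op": "move_arm", "data": {
  "increments": "0.9 0 0.0007 0 0 0 0;0.9 0 0.0012 0 0 0 0;0.9 0 0.0012 0 0 0 0"
}}

```text
time_s: 12.85
tcp_pos: [0.4894, -0.0683, -0.0097]
ee_rot: [[0.999, 0.001, 0.047], [-0.047, -0.001, 0.999], [0.001, -1.0, -0.001]]
wrist_force: [-6.9, -0.9, 7.7]
gripper_width: 0.225
```

Call:
{"op": "move_arm", "data": {
  "increments": "0.1 0 0 0 0 0 0;0.1 0 0 0 0 0 0;0.1 0 0 0 0 0 0;0.1 0 -0.002 0 0 0 0;0.1 0 -0.03 0 0 0 0;0.1 0 -0.07 0 0 0 0;0.1 0 -0.1 0 0 0 0;0.1 0 -0.1 0 0 0 0"
}}

```text
time_s: 13.65
tcp_pos: [0.4963, -0.0672, 0.0953]
ee_rot: [[0.999, 0.02, 0.045], [-0.045, 0.001, 0.999], [0.02, -1.0, 0.002]]
wrist_force: [0.5, 1.1, -0.2]
gripper_width: 0.446
```

```bash
python3 -c "
from h import *
goto([.5117-.001,.274,.10],Rt(8.3))"
```

```text
from [ 0.4963 -0.0672  0.0953] F [ 0.4813  1.0884 -0.2382] grip 0.446 t 13.65
shift [-0.0011 -0.0042  0.3415] turn [ 0.0003 -0.1903  0.0197]
```

Call:
{"op": "move_arm", "data": {
  "increments": "-0.3 0 -0.004 0.3415 0 -0.19 0;-0.3 0 -0.004 0.3415 0 -0.19 0;-0.3 0 -0.004 0.3415 0 -0.19 0;-0.3 0 -0.004 0.3415 0 -0.19 0;-0.3 0 -0.004 0.3415 0 -0.19 0;-0.3 0 -0.004 0.3415 0 -0.19 0;-0.3 0 -0.004 0.3415 0 -0.19 0;-0.3 0 -0.004 0.3415 0 -0.19 0"
}}

```text
time_s: 14.45
tcp_pos: [0.5085, 0.2795, 0.0937]
ee_rot: [[0.989, 0.009, -0.148], [0.148, 0.003, 0.989], [0.009, -1.0, 0.002]]
wrist_force: [-0.4, 0.1, -0.2]
gripper_width: 0.648
```

```bash
python3 look.py j 340 120 170 130 290 120 140 100
python3 - <<'E'
from h import *
f=np.load('top_j.npz');im=f['im'];hsv=cv2.cvtColor(im,cv2.COLOR_RGB2HSV).astype(int)
m=(((hsv[:,:,0]<6)|(hsv[:,:,0]>172))&(hsv[:,:,1]>150)&(hsv[:,:,2]>50))
for c in blobs(m,15):
    M=cv2.moments(c);q=[M['m10']/M['m00'],M['m01']/M['m00']]
    print(np.array(q),M['m00'],plane('top',[q],.023)[0],world('top',f['d'],[q])[0])
goto([.5117-.001,.274,-.0175],Rt(8.3))
E
```

```text
[0.5085 0.2795 0.0937] [-0.3645  0.0994 -0.1748] 0.6481242492752203 14.45
[ 65.2029 369.7488] 34.5 [0.2603 0.5431 0.023 ] [0.2628 0.5377 0.0332]
[424.1064 253.711 ] 94.0 [ 0.4906 -0.1345  0.023 ] [ 0.4905 -0.1328  0.0302]
[390.4149 251.3478] 92.0 [ 0.4937 -0.0687  0.023 ] [ 0.4935 -0.0672  0.0324]
[249.6104 251.1081] 74.0 [0.4882 0.207  0.023 ] [0.4882 0.2071 0.0219]
[258.0443 195.8861] 79.0 [0.5977 0.195  0.023 ] [0.5973 0.1946 0.026 ]
[210.5773 169.7952] 76.5 [0.6486 0.2928 0.023 ] [0.6484 0.2925 0.024 ]
[129.9009  42.216 ] 311.0 [0.9179 0.4778 0.023 ] [0.893  0.455  0.0728]
from [0.5069 0.2749 0.0932] F [-0.5266 -0.3132  0.5819] grip 0.652 t 14.55
shift [ 0.003   0.1108 -0.0014] turn [ 0.0004 -0.0001  0.0053]
```

View pics/top_j.png

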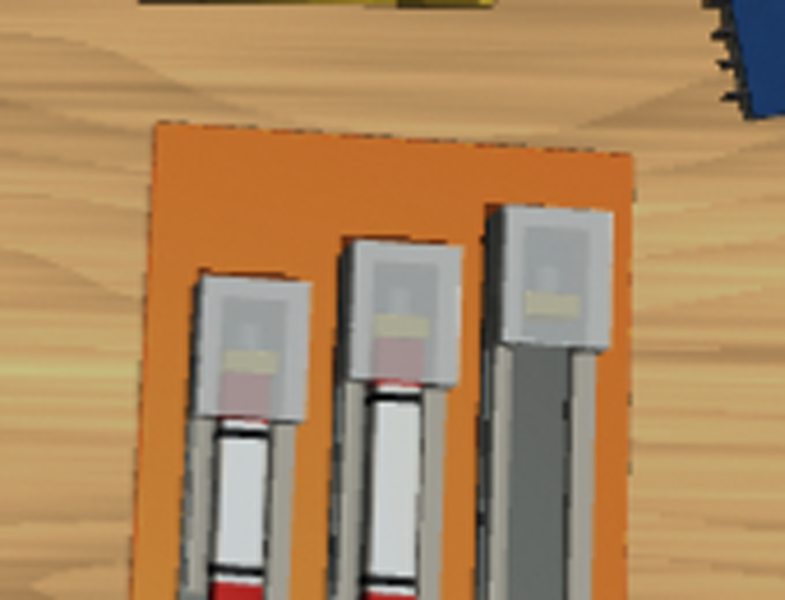

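View pics/side_j.png

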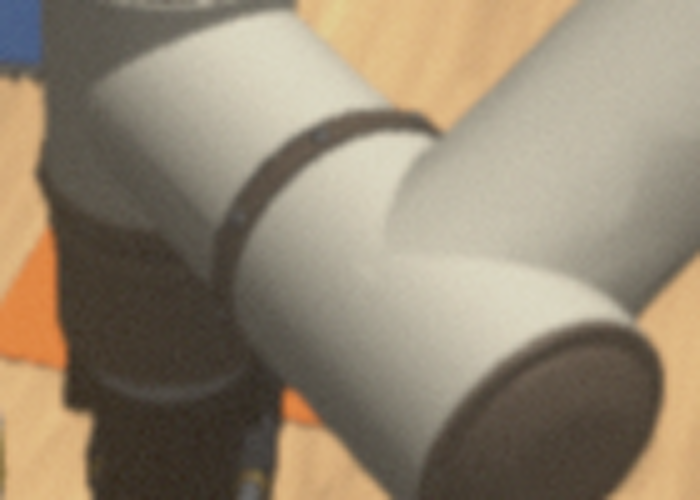

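Call:
{"op": "move_arm", "data": {
  "increments": "-0.1 0.0045 0 -0.0014 0 0 0;-0.1 0.0045 0 -0.0014 0 0 0;-0.1 0.0045 0.04 -0.0014 0 0 0;-0.1 0.0045 0.08 -0.0014 0 0 0;-0.1 0.0045 0.1 -0.0014 0 0 0;-0.1 0.0045 0.1108 -0.0014 0 0 0;-0.1 0.0045 0.1108 -0.0014 0 0 0"
}}

```text
time_s: 15.25
tcp_pos: [0.5114, 0.2715, -0.0181]
ee_rot: [[0.99, 0.003, -0.141], [0.141, -0.002, 0.99], [0.002, -1.0, -0.002]]
wrist_force: [0.0, -0.4, -0.3]
gripper_width: 0.552
```

```bash
python3 look.py k 130 150 160 120; python3 -c "
from h import *
goto([.512,.274,-.0175],Rt(8.3))"
```

```text
[ 0.5114  0.2715 -0.0181] [ 0.0048 -0.4039 -0.2543] 0.5517929981091633 15.25
from [ 0.5123  0.2723 -0.0168] F [0.6234 0.3682 0.1555] grip 0.549 t 15.3
shift [-0.      0.0007  0.0017] turn [ 0.0009 -0.0027  0.0047]
```

View pics/top_k.png

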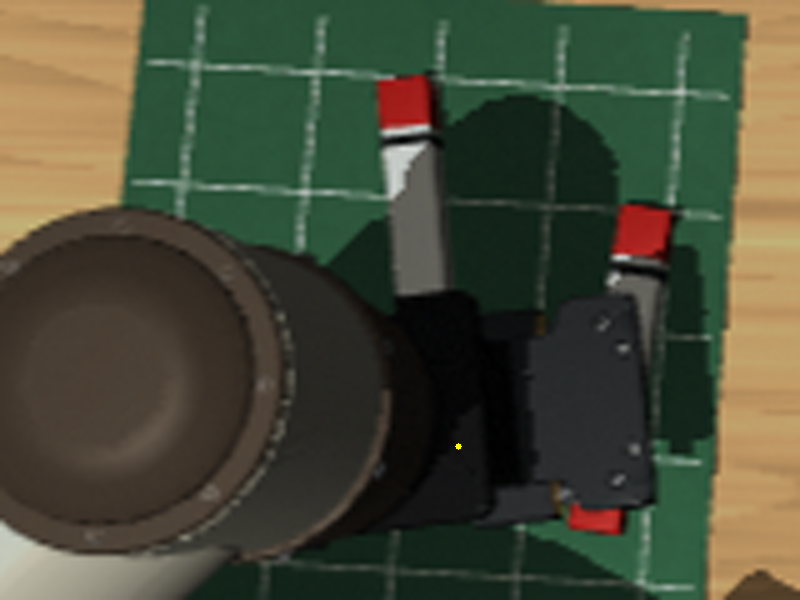

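Fingers straddle the long marker's near end, and the mid marker is undisturbed. Now I close the jaws.

Call:
{"op": "move_arm", "data": {
  "increments": "0.9 0 0.0004 0.0017 0.001 -0.0027 0;0.9 0 0.0004 0.0017 0.001 -0.0027 0;0.9 0 0.0004 0.0017 0.001 -0.0027 0;0.9 0 0.0004 0.0017 0.001 -0.0027 0;0.9 0 0.0004 0.0017 0.001 -0.0027 0;0.9 0 0.0004 0.0017 0.001 -0.0027 0;0.9 0 0.0004 0.0017 0.001 -0.0027 0"
}}

```text
time_s: 16.0
tcp_pos: [0.5116, 0.2747, -0.0169]
ee_rot: [[0.989, 0.005, -0.145], [0.145, 0.001, 0.989], [0.005, -1.0, 0.0]]
wrist_force: [-2.3, -0.2, 4.6]
gripper_width: 0.222
```

```bash
python3 -c "
from h import *
goto([.512,.274,.1],Rt(8.3))"
```

```text
from [ 0.5116  0.2747 -0.0169] F [-2.3283 -0.2143  4.5526] grip 0.222 t 16.0
shift [ 0.0009 -0.1169 -0.0007] turn [-0.0004  0.001   0.0049]
```

Call:
{"op": "move_arm", "data": {
  "increments": "0.9 0 -0.03 0 0 0 0;0.9 0 -0.07 0 0 0 0;0.9 0 -0.1 0 0 0 0;0.9 0 -0.105 0 0 0 0"
}}

```text
time_s: 16.4
tcp_pos: [0.5131, 0.276, 0.0916]
ee_rot: [[0.989, 0.01, -0.146], [0.146, 0.006, 0.989], [0.011, -1.0, 0.004]]
wrist_force: [0.4, 0.8, -0.0]
gripper_width: 0.227
```

```bash
python3 -c "
from h import *
goto(*place('long',-.030,.085,0))"
```

```text
from [0.5131 0.276  0.0916] F [ 0.4251  0.756  -0.0026] grip 0.227 t 16.4
shift [-0.1312  0.0193 -0.4564] turn [-0.0051  0.1934  0.0108]
```

Call:
{"op": "move_arm", "data": {
  "increments": "0.9 -0.05 0 -0.05 0 0.1 0;0.9 -0.13 0 -0.456 0 0.193 0;0.9 -0.13 0 -0.456 0 0.193 0;0.9 -0.13 0 -0.456 0 0.193 0;0.9 -0.13 0 -0.456 0 0.193 0;0.9 -0.13 0 -0.456 0 0.193 0;0.9 -0.13 0 -0.456 0 0.193 0;0.9 -0.13 0 -0.456 0 0.193 0"
}}

```text
time_s: 17.2
tcp_pos: [0.4533, -0.1165, 0.0862]
ee_rot: [[0.999, 0.003, 0.047], [-0.047, 0.001, 0.999], [0.003, -1.0, 0.001]]
wrist_force: [1.8, 0.1, 0.2]
gripper_width: 0.221
```

```bash
python3 -c "
from h import *
goto(*place('long',-.030,.07,4))"
```

```text
from [ 0.4533 -0.1165  0.0862] F [1.8375 0.0997 0.1658] grip 0.221 t 17.2
shift [-0.0011  0.0322 -0.0781] turn [-0.0011 -0.      0.0725]
```

Call:
{"op": "move_arm", "data": {
  "increments": "0.9 -0.001 0 -0.05 -0.001 0 0.03;0.9 -0.001 0.01 -0.078 -0.001 0 0.0725;0.9 -0.001 0.032 -0.078 -0.001 0 0.0725;0.9 -0.001 0.032 -0.078 -0.001 0 0.0725;0.9 -0.001 0.032 -0.078 -0.001 0 0.0725"
}}

```text
time_s: 17.7
tcp_pos: [0.4491, -0.1925, 0.0542]
ee_rot: [[0.996, -0.071, 0.047], [-0.047, 0.003, 0.999], [-0.071, -0.997, -0.0]]
wrist_force: [0.5, 0.9, -0.2]
gripper_width: 0.223
```

```bash
python3 look.py l 340 120 170 130 290 120 140 100
python3 - <<'E'
from h import *
where('long')
s=sense();p=np.array(s['tcp_pos']);R=np.array(s['ee_rot'])
tp=lambda t:p+R@np.array(t)
print('pred',proj('top',[tp([.148,-.04,.01]),tp([.148,-.04,-.01]),tp([.138,-.04,0])]))
f=np.load('top_l.npz');im=f['im'];hsv=cv2.cvtColor(im,cv2.COLOR_RGB2HSV).astype(int)
m=(((hsv[:,:,0]<6)|(hsv[:,:,0]>172))&(hsv[:,:,1]>150)&(hsv[:,:,2]>30))
for c in blobs(m,10):
    x,y,w,h=cv2.boundingRect(c)
    if 370<x<480 and 150<y<270: print('red',x,y,w,h,cv2.moments(c)['m10']/cv2.moments(c)['m00'])
goto(*place('long',-.026,.027,4))
E
```

```text
[ 0.4491 -0.1925  0.0542] [ 0.4619  0.9436 -0.1509] 0.22312812794706827 17.7
near corner row mm [-28.3879   2.395   71.5903] pitch 3.8720804427446818 yaw -2.6419997245649602
pred [[460.7157 193.8526]
 [471.5478 194.5762]
 [466.1583 199.4934]]
red 460 196 12 11 465.5259631490787
from [ 0.4504 -0.1921  0.0555] F [ 0.1415 -0.5803 -0.1012] grip 0.222 t 17.8
shift [ 0.0053  0.0443 -0.0024] turn [0.0003 0.001  0.0022]
```

View pics/top_l.png

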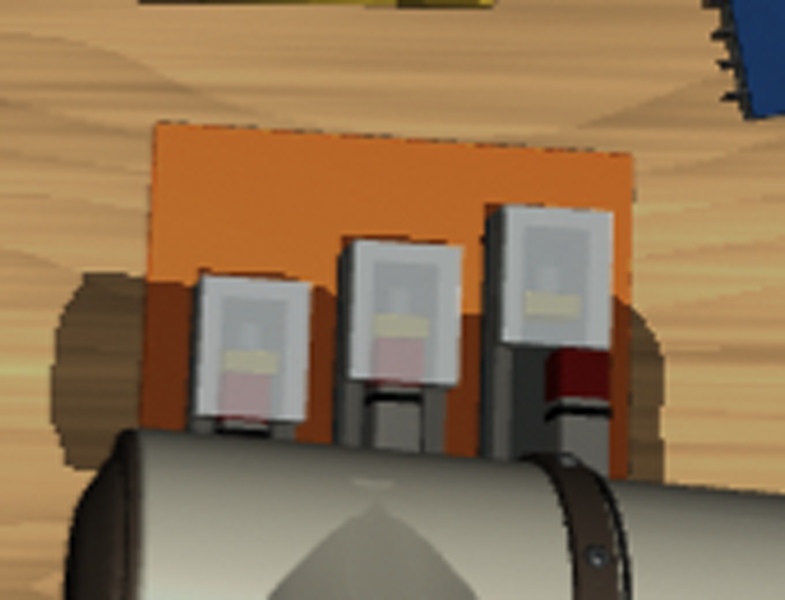

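View pics/side_l.png

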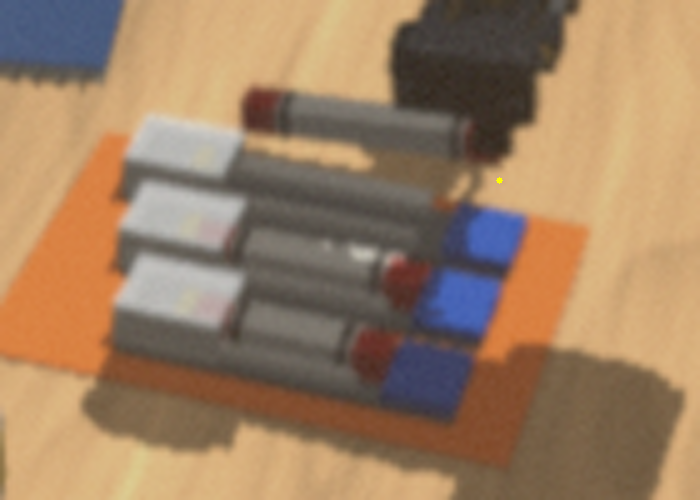

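Call:
{"op": "move_arm", "data": {
  "increments": "0.9 0.0045 0.01 -0.0024 0 0.001 0.002;0.9 0.0045 0.03 -0.0024 0 0.001 0.002;0.9 0.0045 0.044 -0.0024 0 0.001 0.002;0.9 0.0045 0.044 -0.0024 0 0.001 0.002;0.9 0.0045 0.044 -0.0024 0 0.001 0.002"
}}

```text
time_s: 18.3
tcp_pos: [0.452, -0.1949, 0.011]
ee_rot: [[0.996, -0.07, 0.047], [-0.047, 0.003, 0.999], [-0.07, -0.998, -0.0]]
wrist_force: [0.2, -0.8, 0.2]
gripper_width: 0.221
```

```bash
python3 look.py m 340 120 170 130 290 120 140 100
python3 - <<'E'
from h import *
where('long')
goto(*place('long',-.026,.0175,4))
E
```

```text
[ 0.452  -0.1949  0.011 ] [ 0.1681 -0.7644  0.198 ] 0.22062663963357904 18.3
near corner row mm [-26.1935  -0.4193  27.6417] pitch 3.916413330645197 yaw -2.737977289269626
from [ 0.4524 -0.195   0.0116] F [-0.4045 -0.4915 -0.8657] grip 0.219 t 18.4
shift [0.0009 0.0101 0.0004] turn [ 0.0003 -0.0007  0.0015]
```

View pics/top_m.png

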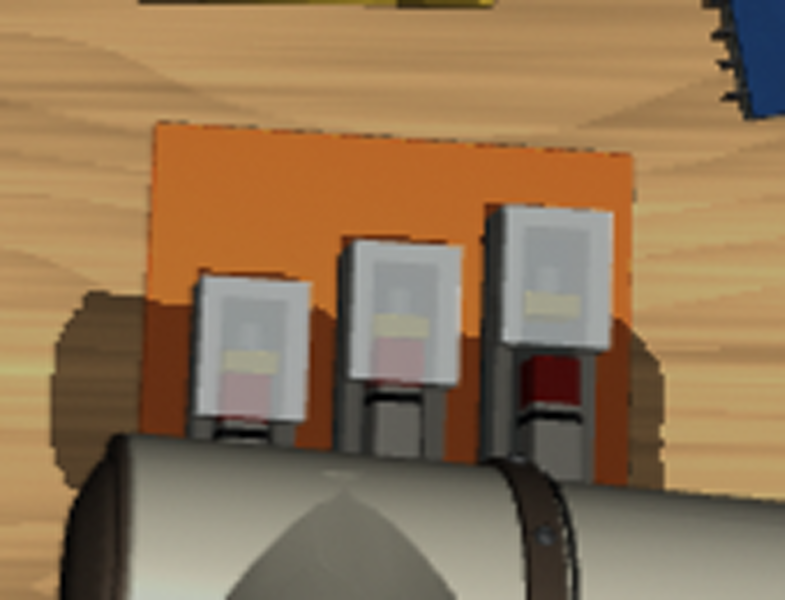

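View pics/side_m.png

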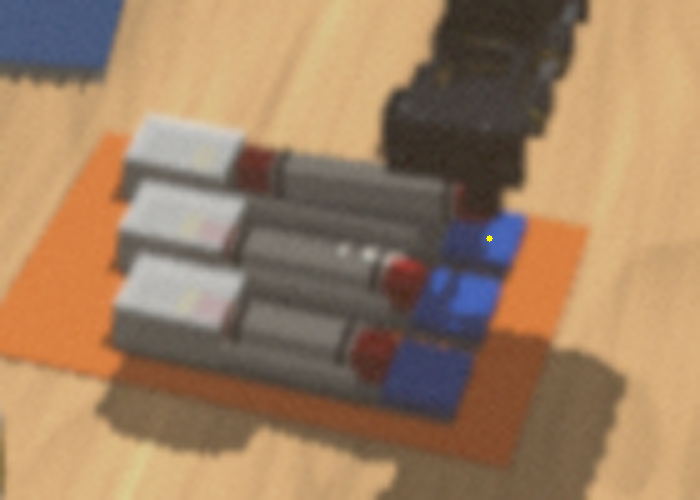

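Call:
{"op": "move_arm", "data": {
  "increments": "0.9 0.0005 0.005 0.0004 0 0 0.001;0.9 0.0007 0.0101 0.0004 0 0 0.001;0.9 0.0007 0.0101 0.0004 0 0 0.001;0.9 0.0007 0.0101 0.0004 0 0 0.001"
}}

```text
time_s: 18.8
tcp_pos: [0.4513, -0.1947, 0.0005]
ee_rot: [[0.996, -0.072, 0.048], [-0.048, 0.003, 0.999], [-0.072, -0.997, -0.0]]
wrist_force: [-0.3, -1.0, -0.2]
gripper_width: 0.219
```

Run:
```python
from h import *
where('long')
goto(*place('long',-.012,.017,4))
```

```text
near corner row mm [-27.2721  -0.1316  16.6104] pitch 4.109054854052826 yaw -2.773246024093835
from [ 0.4513 -0.1947  0.0005] F [-0.2942 -0.9633 -0.2311] grip 0.219 t 18.8
shift [ 0.0152 -0.0015  0.0002] turn [ 0.     -0.0013 -0.0019]
```

Call:
{"op": "move_arm", "data": {
  "increments": "0.9 0.003 -0.001 0.0002 0 -0.001 -0.002;0.9 0.009 -0.0015 0.0002 0 -0.001 -0.002;0.9 0.0152 -0.0015 0.0002 0 -0.001 -0.002;0.9 0.0152 -0.0015 0.0002 0 -0.001 -0.002;0.9 0.0152 -0.0015 0.0002 0 -0.001 -0.002"
}}

```text
time_s: 19.3
tcp_pos: [0.467, -0.1952, 0.0009]
ee_rot: [[0.996, -0.069, 0.047], [-0.047, 0.003, 0.999], [-0.069, -0.998, 0.0]]
wrist_force: [-0.3, -0.2, 0.3]
gripper_width: 0.224
```

```bash
python3 look.py n 340 120 170 130 290 120 140 100;python3 - <<'E'
from h import *
where('long')
goto(*place('long',-.004,.0165,4))
goto(*place('long',.0015,.0165,4))
E
```

```text
[ 0.467  -0.1952  0.0009] [-0.2735 -0.2363  0.3279] 0.22395914079002724 19.3
near corner row mm [-12.0429   0.1224  17.0055] pitch 3.986699640889582 yaw -2.717008326947417
from [ 0.4666 -0.1951  0.0009] F [-0.2504 -0.2733 -0.4896] grip 0.218 t 19.4
shift [ 0.0081 -0.0001 -0.0001] turn [-0.0001 -0.0003  0.0002]
from [ 0.4666 -0.1951  0.0009] F [-0.2504 -0.2733 -0.4896] grip 0.218 t 19.4
shift [ 0.0135 -0.0004 -0.0001] turn [-0.0001 -0.0003  0.0002]
```

View pics/top_n.png

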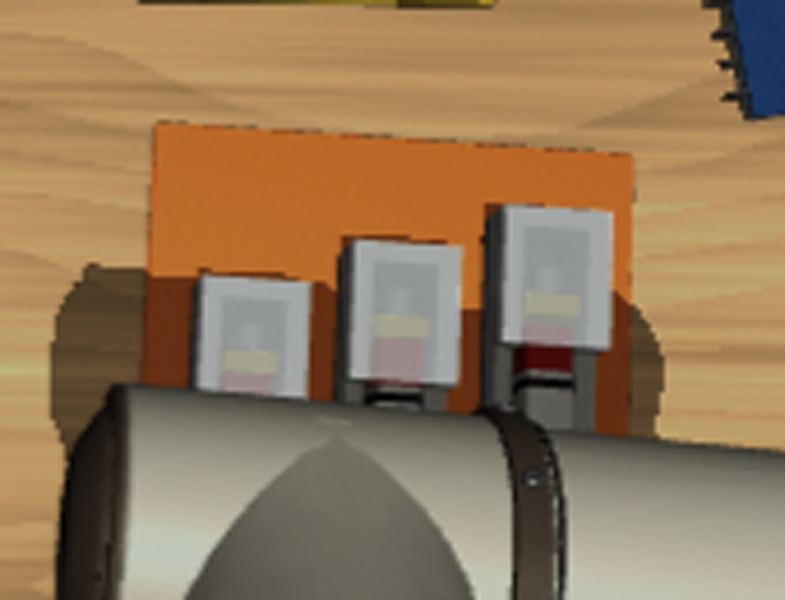

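Call:
{"op": "move_arm", "data": {
  "increments": "0.9 0.003 0 0 0 0 0;0.9 0.006 -0.0001 0 0 0 0;0.9 0.008 -0.0001 0 0 0 0;0.9 0.008 -0.0001 0 0 0 0"
}}

```text
time_s: 19.8
tcp_pos: [0.4733, -0.1955, 0.0001]
ee_rot: [[0.996, -0.072, 0.048], [-0.048, 0.004, 0.999], [-0.072, -0.997, 0.0]]
wrist_force: [-2.5, -0.1, 0.5]
gripper_width: 0.223
```

Call:
{"op": "move_arm", "data": {
  "increments": "0.9 0.003 -0.0002 0 0 0 0;0.9 0.006 -0.0003 0 0 0 0;0.9 0.006 -0.0003 0 0 0 0"
}}

```text
time_s: 20.1
tcp_pos: [0.4798, -0.1958, 0.0001]
ee_rot: [[0.996, -0.071, 0.048], [-0.048, 0.004, 0.999], [-0.072, -0.997, 0.0]]
wrist_force: [-4.7, 1.8, -0.3]
gripper_width: 0.221
```

```bash
python3 look.py o 340 120 170 130 290 120 140 100;python3 - <<'E'
from h import *
where('long')
for n in 'no':
    f=np.load(f'top_{n}.npz');im=f['im'];print(n,[int(x) for x in (im[175:200,455:464].astype(int).sum(1)@[1,1,-2]/9)])
E
```

```text
[ 0.4798 -0.1958  0.0001] [-4.6663  1.7877 -0.3481] 0.22095401410267465 20.1
near corner row mm [ 1.3145  0.0986 16.2701] pitch 4.07010858543545 yaw -2.734864279401533
n [-5, -5, -5, -4, -4, -4, -4, -4, 17, 41, 41, 42, 43, 24, 17, 9, 16, 16, 16, 20, 51, 58, 58, 57, 58]
o [-5, -4, -5, -2, 42, 43, 42, 42, 35, 17, 16, 17, 16, 16, 17, 17, 17, 17, 14, 2, 5, -1, 5, 14, 14]
```

View pics/top_o.png

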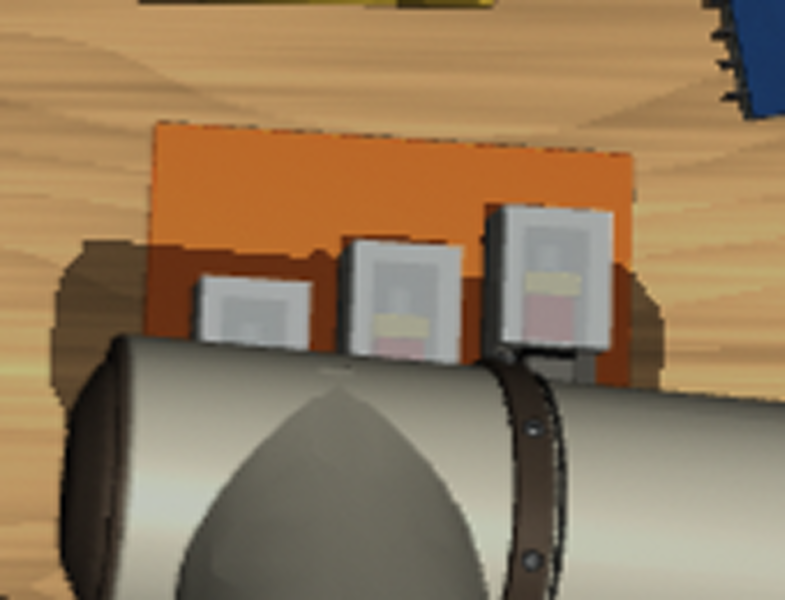

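View pics/side_o.png

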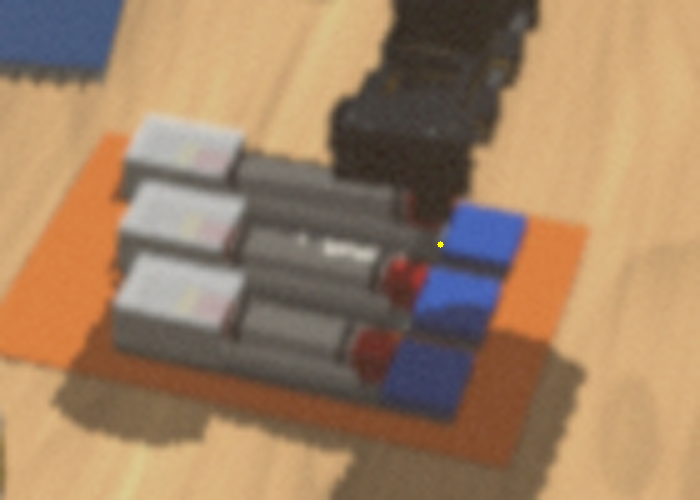

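```bash
python3 - <<'E'
from h import *
for z,p in((.0125,2.5),(.009,1.2),(.0062,0)): goto(*place('long',.0022,z,p))
E
```

```text
from [ 0.4799 -0.1958  0.0002] F [-5.8137  0.5871  0.2049] grip 0.22 t 20.2
shift [ 0.0017  0.0036 -0.0001] turn [-0.0002 -0.0006 -0.0274]
from [ 0.4799 -0.1958  0.0002] F [-5.8137  0.5871  0.2049] grip 0.22 t 20.2
shift [ 0.0024  0.0071 -0.0001] turn [-0.0002 -0.0006 -0.0501]
from [ 0.4799 -0.1958  0.0002] F [-5.8137  0.5871  0.2049] grip 0.22 t 20.2
shift [ 0.003   0.0098 -0.0001] turn [-0.0002 -0.0006 -0.071 ]
```

Call:
{"op": "move_arm", "data": {
  "increments": "0.9 0.001 0.0018 0 0 0 -0.014;0.9 0.0017 0.0036 0 0 0 -0.027;0.9 0.002 0.0055 0 0 0 -0.04;0.9 0.0024 0.0071 0 0 0 -0.05;0.9 0.0028 0.0088 0 0 0 -0.064;0.9 0.003 0.01 0 0 0 -0.071;0.9 0.003 0.01 0 0 0 -0.071"
}}

```text
time_s: 20.9
tcp_pos: [0.4821, -0.1961, -0.0095]
ee_rot: [[0.999, 0.001, 0.047], [-0.047, -0.0, 0.999], [0.001, -1.0, -0.0]]
wrist_force: [-5.0, -0.6, 2.7]
gripper_width: 0.221
```

```bash
python3 look.py p 340 120 170 130 290 120 140 100;python3 -c "
from h import *
where('long')"
```

```text
[ 0.4821 -0.1961 -0.0095] [-4.9683 -0.5705  2.7483] 0.2211704785260825 20.9
near corner row mm [ 2.0404 -0.1207  6.5598] pitch -0.028285868535396306 yaw -2.721228256102717
```

View pics/side_p.png

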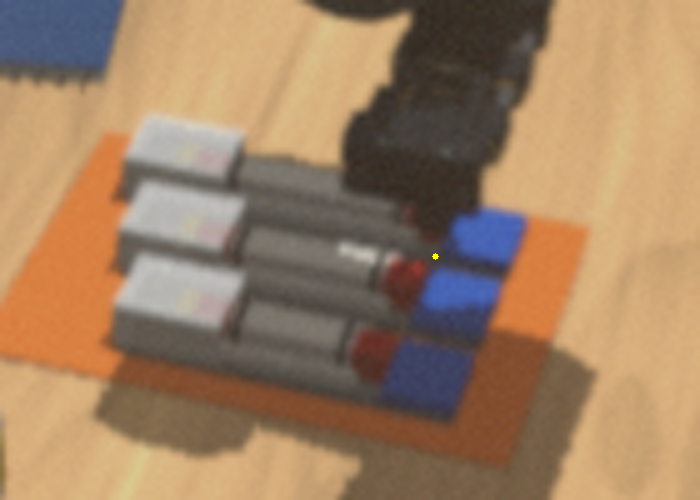

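Seated flat behind the sill (pink cap under the hood, force up 2.7 N). I press a little, then release and lift.

Call:
{"op": "move_arm", "data": {
  "increments": "0.9 0 0.001 0 0 0 0;0.9 0 0.001 0 0 0 0;0.1 0 0.0005 0 0 0 0;0.1 0 0.0005 0 0 0 0;0.1 0 0.0005 0 0 0 0;0.1 0 -0.002 0 0 0 0;0.1 0 -0.03 0 0 0 0;0.1 0 -0.07 0 0 0 0"
}}

```text
time_s: 21.8
tcp_pos: [0.484, -0.1959, 0.0601]
ee_rot: [[0.999, 0.003, 0.047], [-0.047, -0.0, 0.999], [0.003, -1.0, -0.0]]
wrist_force: [0.6, -0.4, -0.1]
gripper_width: 0.452
```

Call:
{"op": "move_arm", "data": {
  "increments": "0.1 0 -0.05 0 0 0 0;0.1 0 -0.09 -0.05 0 0 0;0.1 -0.03 -0.1 -0.1 0 0 0;0.1 -0.03 -0.1 -0.15 0 0 0;0.1 -0.03 -0.1 -0.2 0 0 0;0.1 -0.03 -0.1 -0.2 0 0 0"
}}

```text
time_s: 22.4
tcp_pos: [0.4449, -0.3991, 0.1616]
ee_rot: [[0.999, 0.008, 0.05], [-0.05, -0.005, 0.999], [0.008, -1.0, -0.004]]
wrist_force: [0.1, 0.9, -1.1]
gripper_width: 0.451
```

```bash
python3 look.py q 340 140 170 130 200 120 240 180
python3 - <<'E'
from h import *
f=np.load('top_q.npz');im=f['im'];hsv=cv2.cvtColor(im,cv2.COLOR_RGB2HSV).astype(int)
m=(((hsv[:,:,0]<6)|(hsv[:,:,0]>172))&(hsv[:,:,1]>150)&(hsv[:,:,2]>50))
u,v=U()
for c in blobs(m,15):
    M=cv2.moments(c);q=[M['m10']/M['m00'],M['m01']/M['m00']];P=plane('top',[q],.030)[0]
    if P[1]<0:
        for k,o in ROW.items():
            if abs((P-o)@v)<.02: print(k,np.array(q),M['m00'],'row',1000*((P-o)@u),1000*((P-o)@v),world('top',f['d'],[q])[0])
    else: print(np.array(q),plane('top',[q],.023)[0])
E
```

```text
[ 0.4449 -0.3991  0.1616] [ 0.0953  0.8876 -1.0573] 0.45139901918584646 22.4
[ 29.846  365.1878] [0.2672 0.6102 0.023 ]
long [457.49   256.0502] 83.0 row 9.538564154222524 -1.1128259460588588 [ 0.4875 -0.1974  0.03  ]
mid [424.0968 253.6595] 93.0 row 9.868789649386116 -1.0747145384312682 [ 0.4906 -0.1332  0.0283]
short [390.5787 251.3708] 89.0 row 9.554608219990083 0.2555190726656125 [ 0.4935 -0.0676  0.0319]
[249.0446 250.7907] [0.4888 0.2081 0.023 ]
[258.0783 195.7952] [0.5979 0.195  0.023 ]
[112.2381  31.5905] [0.9409 0.5169 0.023 ]
[133.34    44.3176] [0.9134 0.4702 0.023 ]
```

View pics/top_q.png

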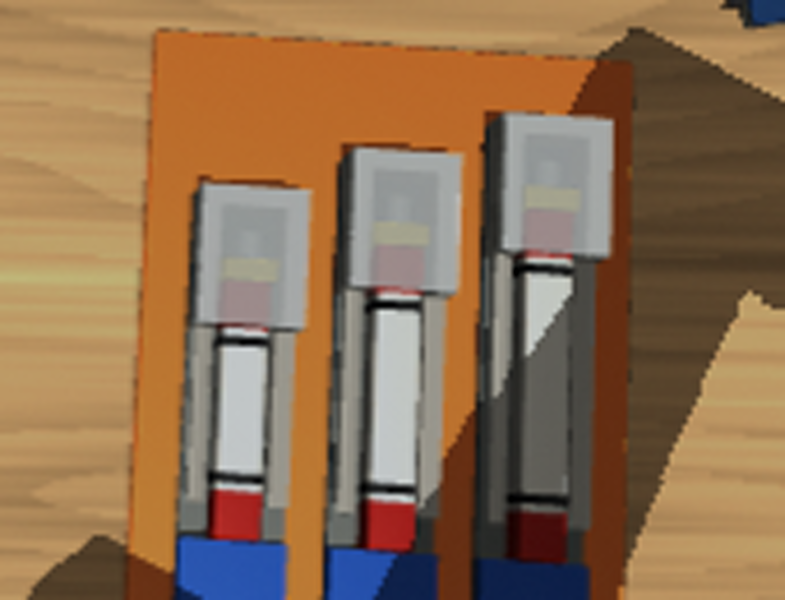

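View pics/side_q.png

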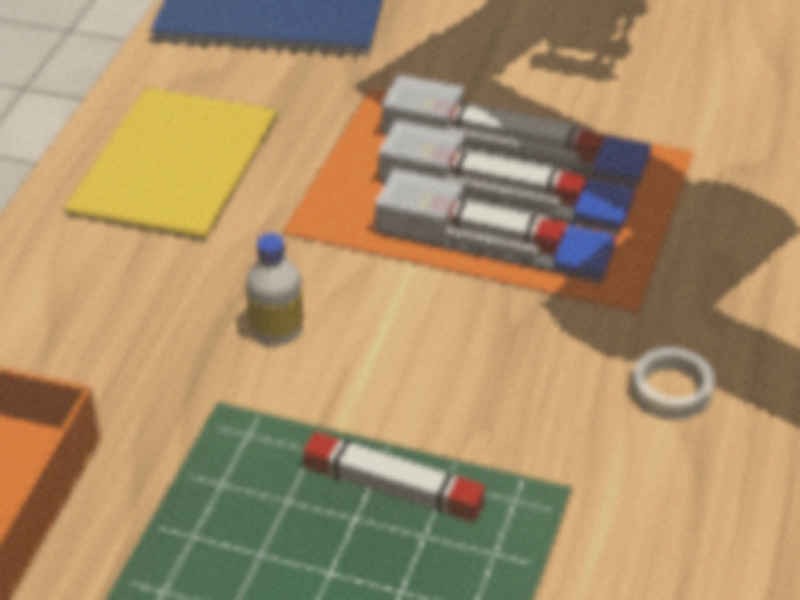

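```bash
python3 -c "
from station import r,sense
print(sense()['time_s'],r.finish_job())"
```

```text
the job is handed in; nothing more can be done
22.5 None
```

Both loose markers are stowed in the rack and the job was handed in at 22.5 s; it reported no verdict. I held each marker by its near end, tilted the far end low under the hood and pushed the pad in about 9–10 mm. I then lowered the near end flat behind the sill and released it.

**Last checks (top and side pictures, arm clear):**
- **Short and long markers:** both lie behind their sills and line up with the stowed marker. Their near caps are centred 9.6 mm (short) and 9.5 mm (long) from the sill, against 9.9 mm for the stowed one. They are within about 1 mm of the row centre line, and cap height reads about 30–32 mm, against a reference of 30 mm.
- **Pads:** both sit pushed in against the marker ends. I judged this from the pictures only, with no measured pad value. I also checked in-line angle by eye only.
- **Left alone:** the spare and the stowed marker read the same positions as at the start, and the glue bottle is standing.

**What disagreed:**
- **Fingertip height:** the real fingertips were about 31.5 mm above the reported TCP along the tool axis. The first grasp closed on air because of this. I measured the offset with the depth pictures and a light touch on the mat (5 N), then corrected for it.
- **Camera bias:** the two cameras differed by about 1.5 mm in y on the markers. The pads were touched about 2 mm sooner than I had worked out.

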